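# Index a worm-driven sample turntable on to its next stop

## Robot

A 6-joint arm with a two-finger parallel gripper is mounted at the origin on the work surface. World frame = base frame: x ahead of the robot, y to its left, z up, the work surface at z = 0. Lengths are in mm, angles in rad, forces in N, time in s.
With the tool pointing down it reaches from about 400 to 825 mm from the base axis. Payload 7 kg.
Tool frame: the origin (TCP) lies at the very end of the fingers, on their centre line; the grasp point (between the pads) lies 19 mm behind it; z points along the fingers, x is the direction in which the jaws open and shut, and the axes are right-handed (so a half turn about z gives the same grasp; the last joint's range is limited). The gripper opens to 88 mm and grips with 3 to 60 N. Pads are 19 mm wide; open, the fingers measure 130 mm over their backs; the gripper's body (78 mm by 193 mm) begins 47 mm behind the grasp point.
Start: joints at [-1.015, 0.359, 0.012, 0, -1.224, -0.288], TCP at [178.586, -650.924, 226.561] pointing down, gripper open.
Joint ranges: [-3.07, 3.07], [-1.43, 2.12], [-1.02, 1.25], [-3.03, 1.67], [-3.05, -0], [-3.03, 3.03]. Speed limits (rad/s): [2.39, 2.39, 3.01, 3.14, 3.14, 3.14].

## Interface

Orientations are given as a rotation vector (axis times angle).
In Python, from bench import ctrl gives the robot as it stands. The module is installed in compiled form; this text tells all that it offers.
- The arm moves only by the tool play_rows, never from a script. Its argument "commands" is a list of rows, each an object of numbers: "grip": the opening, from -1 (shut) to 1 (fully open); "x", "y", "z": the shift along the tool's x, y, z normalised to -1 to 1, where 1 is 0.15 m; "rx", "ry", "rz": the turn, a rotation vector about the tool's x, y, z normalised to -1 to 1, where 1 is 120 degrees. In form: [{"grip": .., "x": .., "y": .., "z": .., "rx": .., "ry": .., "rz": ..}, ...]. A call has 1 to 8 rows; each row is the pose to reach, as a shift and turn from the pose commanded when the call began, along the tool's axes at that moment; what a row does not reach only later rows make up. A row lasts 1/8 s, in which the tool goes at most 62.5 mm and 10.7 degrees, less where a joint would pass 70% of its speed; a pose out of reach is approached as far as the arm can. A call with a number of a shift or a turn outside -1 to 1 is refused whole. A call with a gripper value outside its range is refused whole. The fingers move at their own pace and stop on an object; "grip_force" is the grip in N (left out, the last holds). Time passes only in rows, so rows that repeat a pose let the fingers close. It gives the time, the measured TCP pose, the force and the opening at its end, in the units of the state.
- ctrl.state(): the state, without advancing time (a new reading comes with each control period).
- ctrl.snapshot(name): name is "side" or "top" or "wrist"; returns the picture (480x640x3 uint8, red, green, blue); there is no depth.
- ctrl.camera_model(name): a dict with "fx", "fy", "cx", "cy" (pixels), "extrinsics" (4x4, takes a point from camera to world coordinates); the wrist camera has in their place "mount" (4x4, takes a point from camera to tool coordinates, whose origin is the TCP and whose axes are the tool frame's). Camera axes: x right, y up, looking along -z (the intrinsics and any distortion apply to the point x, -y, -z); pixel columns grow to the right and rows downward; lengths in mm; the calibration is good to about 2 mm. The wrist camera is an equidistant fisheye: a pixel r from the principal point sees the ray r / f radians off the axis. A picture is of the moment at which its call begins: read the wrist's pose just before it. camera_model takes no time and is no camera call.
- ctrl.hand_in(): hands the job in, once; it reports no verdict.
Trained networks look in the newest picture that a camera, given by its name, has taken for a name from the list of things; names that differ only in an ending like _2 or _b are one class to them, and where a whole thing is asked for, a point or a joint stands for the part that bears it (a point fixed in the world has none). Each returns a list of dicts, best first, with "score" (0 to 1); they miss things now and then, are a little off and sometimes report something else, mostly with a low value. They report only what shows in the picture. A call takes as long as a camera call.
- ctrl.spot_in(camera, target): "point" ([x, y, z] in mm, in world coordinates, good to about 4 mm: the middle of the surface that is visible of it).
- ctrl.cut_out(camera, target): "pixels" (480x640 bool, what is visible of it).
The state is a dict: "time": time; "joints": joint angles; "qd": joint speeds; "joint_torque": joint torques, N m; "position": TCP position; "tool_rot": TCP orientation; "wrist_force": force on the tool from outside, world axes, zero at the start; "ft_torque": the same for the moment, N m; "finger_gap": finger opening in mm.
Only numpy, scipy, OpenCV 4.12 (cv2) and the standard library are available. Lean on these libraries where they do the work, as an engineer would, in place of code of your own. Each camera call takes 0.05 s, during which the arm holds its last target.

## Task

Move the sample turntable on by one station: take the steel stop pin out of its hole, set it fully home in the next stop hole clockwise (the other hole on the robot's side), then wind the turntable clockwise with its crank, three to four turns, until its lug bears snugly on the pin. Stop as soon as you feel it come up firm and never force it against the pin; turn the table only by the crank, let go of the crank at the end, and leave the other things on the bench where they are.

Things in the scene. Friction and masses are not known exactly. Their poses are not given: they have to be found in the camera images.
- stage: Fixed aluminium block 200 x 200 x 50 mm high, grey worm box (90 x 90 x 58 mm) on its -y side. Origin: under the block's centre on the bench, on the turntable's axis; x away from the robot, y away from the crank, z up. A stop hole in each corner, 75 mm from the middle in x and y, 17.5 mm wide, 2 mm chamfer, 40 mm deep. A nozzle post, 135 mm tall, on its far (+x) edge.
- present_hole (a point): Centre of the mouth (50 mm above the bench) of the stop hole on the robot's side nearest the crank: the pin stands in it at the start.
- next_hole (a point): Centre of the mouth (50 mm above the bench) of the next stop hole clockwise seen from above: on the robot's side, away from the crank, 150 mm along the stage's +y from the present hole. The pin goes here.
- pin_head (a point): Centre of the head of the loose steel stop pin (about 0.16 kg): head 24 mm in diameter, 30 mm tall, on a 16 mm shank 62 mm long with a 4 mm chamfer at its foot. Home in its hole the head's centre is 87 mm above the bench, its underside 72 mm. z runs up the pin.
- pin_tip (a point): Centre of the foot of the stop pin, 77 mm below its head's centre. Fully home on the hole's floor it is 10 mm above the bench.
- turntable: White disc 164 mm across, 52 to 66 mm above the bench, with four fixed clear pots (38 mm across, tops 102 mm above the bench, reaching 65 mm from the axis). Origin on its axis, at its underside. Turns clockwise from above as the crank is turned clockwise, by 1/12 of the crank's angle; the worm holds it where it is left.
- lug (a point): Point on the steel lug on the turntable's rim, 106 mm from the axis (as the stop holes are). The lug is 12 mm wide, ends 118 mm from the axis, 52 to 66 mm above the bench. Starts 0.18 to 0.48 rad anticlockwise of the present hole; meets a pin about 0.13 rad before the pin's bearing, so the crank makes 3 to 4 turns in all.
- crank_axis (a point): Point on the crank's vertical axis, 190 mm to the stage's -y from the turntable's axis, 98 mm above the bench, level with the middle of the handle. The crank has up to 0.6 rad of play on the worm, and starts somewhere within it.
- crank_handle (a point): Middle of the crank's upright black handle, 35 mm from the crank's axis: 16 mm thick, 77 to 117 mm above the bench, on an arm whose top is 76 mm high. It spins freely, so a hand holding it need not turn. Turning takes about 3.5 N; once lug meets pin it stiffens within a few mm of travel. 7 to 11 N is snug, 18 N too much (each newton above 3.5 puts about 4 N on the pin).
- reagent_bottle: Bystander: clear reagent bottle with blue cap, 72 mm across, 170 mm tall. Origin at its underside's centre.
- tube_rack: Bystander: low blue rack of small tubes, 90 x 150 x 43 mm. Origin at its underside's centre.
- beaker: Bystander: open glass beaker, 70 mm across, 80 mm tall. Origin at its underside's centre.
- gel_tank: Bystander: open yellow gel tank, 130 x 160 x 80 mm. Origin at its underside's centre.
- pipette: Bystander: hand pipette lying on the bench beside the stage, 240 mm long along its x, 24 mm thick. Origin at its underside's centre.
- sample_jar: Bystander: small jar with white cap, 44 mm across, 50 mm tall, behind the crank box. Origin at its underside's centre.
- tip_box: Bystander: closed pipette-tip box, 80 x 110 x 58 mm. Origin at its underside's centre.

How it is judged (in metres and radians):
On the way:
1. the stop pin stands fully home in the next hole, the lug not yet at it (horizontal distance between pin_tip and next_hole below 0.005 m and height (world z) of pin_tip below 0.016 m and angle between pin_tip's own z axis and vertical below 0.12 rad and contact force between stop_pin and turntable below 0.5 N), for 0.2 s.
At the end, for the whole second after the job is handed in: The stop pin stands upright in the next stop hole, its foot within 6 mm of the hole's floor and within 5 mm of its centre line, and the turntable's lug rests against it with more than 5 N; turntable and pin are at rest (horizontal distance between pin_tip and next_hole below 0.005 m and height (world z) of pin_tip below 0.016 m and angle between pin_tip's own z axis and vertical below 0.12 rad and contact force between stop_pin and turntable above 5 N and angular speed of turntable below 0.05 rad/s and linear speed of stop_pin below 0.02 m/s); the robot touches nothing.
It fails at once if the lug is forced against the stop pin with more than 60 N (about 18 N at the crank handle) (contact force between stop_pin and turntable above 60 N).
It fails at once if the turntable itself is pushed by the robot with more than 4 N, instead of being wound by the crank (contact force between any of the arm, the fingers and turntable above 4 N).
It fails at once if a bystander is moved more than 20 mm (distance of any of reagent_bottle, tube_rack, beaker, gel_tank, pipette, sample_jar, tip_box from where it was at the start of the episode above 0.02 m).
It also fails if it takes over 72 s, if anything falls off the work surface, if the arm or the gripper's body presses on something with over 40 N, if the wrist force passes 120 N, or if a joint passes its speed limit or range.

## Working session

There is one attempt and no reset: what is moved stays moved. The work goes in short steps, Python scripts to look and compute and a tool call to move; the robot and the scene stay as the last step left them, time stands still between calls to the robot, and variables do not carry over. Pictures are saved under pics/ and viewed, and the job is handed in when it is done.

Besides the shell and the picture viewer there is one more tool, called as a command line: name --argument value ..., lists and objects as JSON in quotes. play_rows: Moves the arm, as the interface text tells. Its arguments: {"type":"object","properties":{"commands":{"type":"array","items":{"type":"object","properties":{"grip":{"type":"number"},"x":{"type":"number","minimum":-1,"maximum":1},"y":{"type":"number","minimum":-1,"maximum":1},"z":{"type":"number","minimum":-1,"maximum":1},"rx":{"type":"number","minimum":-1,"maximum":1},"ry":{"type":"number","minimum":-1,"maximum":1},"rz":{"type":"number","minimum":-1,"maximum":1}}}},"grip_force":{"type":"number"}},"required":["commands"]}

```bash
mkdir -p pics; python3 - <<'E'
from bench import ctrl
import cv2
s=ctrl.state(); print(s)
for n in ["side","top","wrist"]:
    im=ctrl.snapshot(n); cv2.imwrite(f"pics/{n}0.png",im[:,:,::-1])
    m=ctrl.camera_model(n); print(n,{k:(v if not hasattr(v,'round') else v.round(3).tolist()) for k,v in m.items()})
for n in ["top","side"]:
  for t in ["stage","pin_head","turntable","lug","crank_handle","crank_axis","present_hole","next_hole"]:
    try: print(n,t,[(d['score'],[round(float(c),1) for c in d['point']]) for d in ctrl.spot_in(n,t)[:2]])
    except Exception as e: print(n,t,e)
E
```

```text
{'time': 0.0, 'joints': array([-1.01491795e+00,  3.59377451e-01,  1.10697565e-02, -3.49122950e-04,
       -1.22410554e+00, -2.88086879e-01]), 'qd': array([-0.00068976, -0.00045368,  0.00064155,  0.00075695, -0.00063366,
       -0.00043432]), 'joint_torque': array([-2.29553414e-03, -5.82726073e+01,  2.93044996e+01,  6.99730843e+00,
        6.79521851e-03, -1.35986215e-04]), 'position': array([ 178.44296203, -650.48077159,  225.63372045]), 'tool_rot': array([-1.90430709e+00, -2.49688932e+00, -1.38416307e-03]), 'wrist_force': array([0.20847919, 0.10418947, 0.13438709]), 'ft_torque': array([ 0.00455723, -0.01405316, -0.01118576]), 'finger_gap': 87.74005208540429}
side {'fx': 596.5448168185354, 'fy': 596.5448168185354, 'cx': 323.18418185407, 'cy': 240.3764409676581, 'extrinsics': [[-0.947, 0.232, -0.22, 236.048], [-0.319, -0.65, 0.69, 983.881], [0.017, 0.724, 0.69, 1040.633], [0.0, 0.0, 0.0, 1.0]]}
top {'fx': 515.1247444060351, 'fy': 515.1247444060351, 'cx': 314.062775299674, 'cy': 242.34161201636024, 'extrinsics': [[-0.009, 0.975, -0.224, 213.84], [-1.0, -0.008, 0.008, 8.525], [0.006, 0.
[... 321 characters left out ...]
)]
top pin_head []
top turntable [(0.9, [569.6, 47.2, 69.7])]
top lug [(0.9, [565.3, 51.9, 65.7])]
top crank_handle [(0.47, [619.0, -97.4, 113.3])]
top crank_axis [(0.86, [584.5, 23.5, 57.0])]
top present_hole [(0.81, [583.1, 19.9, 57.8])]
top next_hole [(0.83, [583.1, 23.7, 53.9])]
side stage [(0.87, [575.9, 80.1, 60.1])]
side pin_head [(0.73, [520.4, -37.2, 86.8])]
side turntable [(0.91, [566.5, 77.0, 65.7])]
side lug [(0.84, [567.8, 72.9, 65.6])]
side crank_handle [(0.7, [521.6, -38.5, 87.6]), (0.46, [613.9, -91.9, 104.6])]
side crank_axis [(0.65, [576.8, 79.9, 56.1]), (0.2, [418.0, 471.2, 53.4])]
side present_hole [(0.83, [576.7, 84.8, 61.1])]
side next_hole [(0.96, [576.2, 80.7, 55.7])]
```

View pics/side0.png

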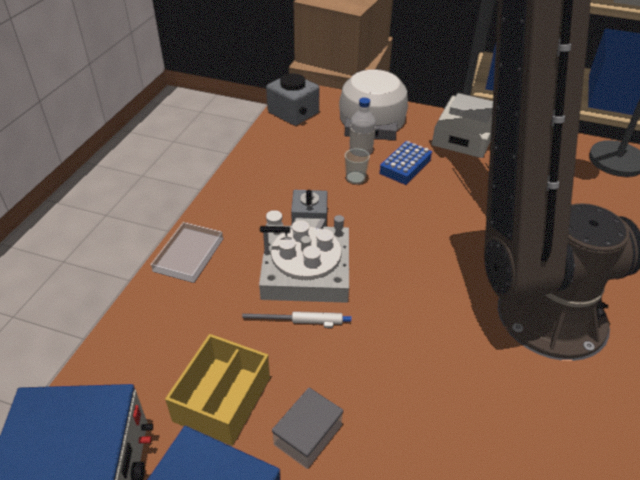

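View pics/top0.png

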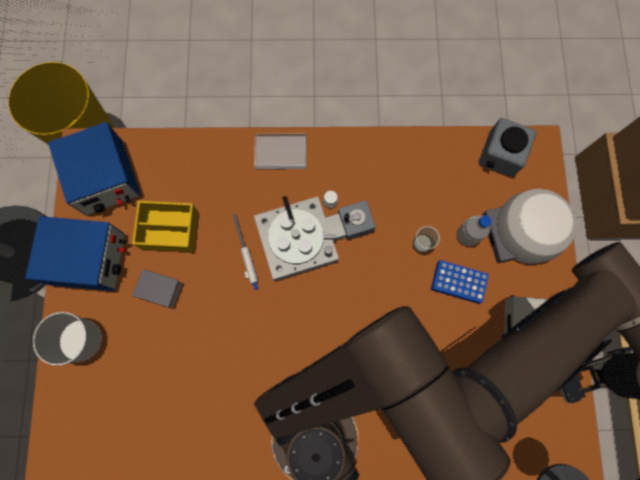

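View pics/wrist0.png

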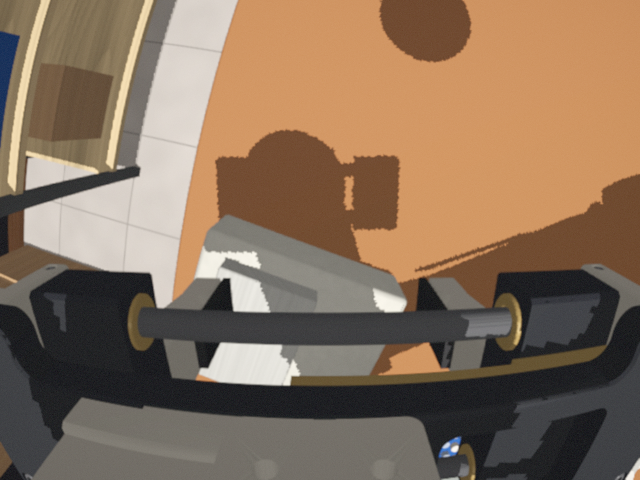

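```bash
python3 - <<'E'
import cv2
a=cv2.imread("pics/top0.png")[180:300,230:390]; cv2.imwrite("pics/topz.png",cv2.resize(a,None,fx=5,fy=5,interpolation=cv2.INTER_CUBIC))
a=cv2.imread("pics/side0.png")[180:310,240:380]; cv2.imwrite("pics/sidez.png",cv2.resize(a,None,fx=4.6,fy=4.6,interpolation=cv2.INTER_CUBIC))
E
```

```text
(no output)
```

View pics/topz.png

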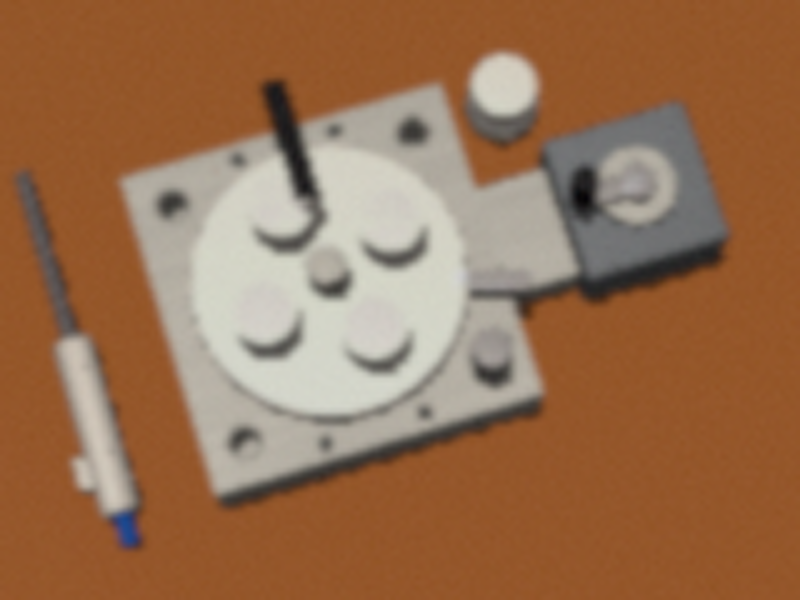

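View pics/sidez.png

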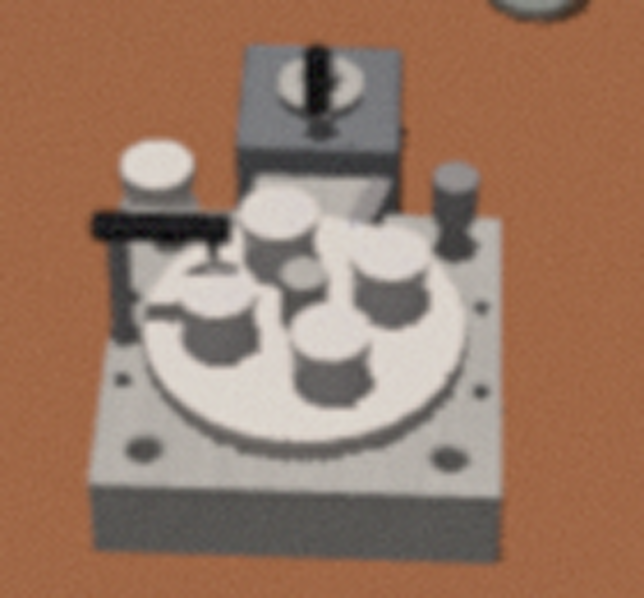

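```bash
cat > h.py <<'E'
import numpy as np
from bench import ctrl
from scipy.optimize import least_squares
def proj(n,P,T=None):
    m=ctrl.camera_model(n); E=np.array(m['extrinsics']) if T is None else T@np.array(m['mount'])
    c=np.linalg.inv(E)@np.append(P,1); x,y,z=c[0],-c[1],-c[2]
    if n=='wrist':
        r=np.hypot(x,y); th=np.arctan2(r,z); k=th/max(r,1e-9)
    else: k=1/z
    return np.array([m['fx']*x*k+m['cx'],m['fy']*y*k+m['cy']])
def W(p,l):
    x,y,t=p[:3]; c,s=np.cos(t),np.sin(t)
    return np.array([x+c*l[0]-s*l[1],y+s*l[0]+c*l[1],l[2]])
E
cat > fit.py <<'E'
from h import *
t=lambda u,v:(230+(u+.5)/5-.5,180+(v+.5)/5-.5)
s=lambda u,v:(240+(u+.5)/4.6-.5,180+(v+.5)/4.6-.5)
obs=[('top',(100,100,50),t(120,180)),('top',(100,-100,50),t(440,85)),('top',(-100,-100,50),t(543,393)),('top',(-100,100,50),t(218,495)),
('top',(75,75,50),t(172,205)),('top',(75,-75,50),t(412,131)),('top',(-75,75,50),t(245,443)),
('side',(100,100,50),s(91,485)),('side',(-100,100,50),s(500,492)),('side',(-100,-100,50),s(500,217)),
('side',(75,75,50),s(144,449)),('side',(-75,75,50),s(450,459)),
('top',(-75,-75,102),t(493,340)),('side',(-75,-75,102),s(455,179)),
('side',(-100,100,0),s(497,560)),('side',(100,100,0),s(97,549)),
]
def res(p): 
    return np.concatenate([proj(n,W(p,l))-o for n,l,o in obs])
r=least_squares(res,[585,40,.25],loss='soft_l1')
p=r.x;print(p)
for i,o in enumerate(obs): print(o[0],o[1],res(p)[2*i:2*i+2].round(2))
for sel in('top','side'):
    oo=[o for o in obs if o[0]==sel]
    print(sel,least_squares(lambda p:np.concatenate([proj(n,W(p,l))-o for n,l,o in oo]),p,loss='soft_l1').x)
for k,l in dict(present=(-75,-75,50),next=(-75,75,50),pin=(-75,-75,87),caxis=(0,-190,98)).items(): print(k,W(p,l).round(1))
E
python3 fit.py
python3 - <<'E'
from h import *
t=lambda u,v:(230+(u+.5)/5-.5,180+(v+.5)/5-.5)
s=lambda u,v:(240+(u+.5)/4.6-.5,180+(v+.5)/4.6-.5)
# handle: top of handle z=117
o=[('top',t(585,180)),('side',s(318,55))]
print(least_squares(lambda q:np.concatenate([proj(n,np.array([q[0],q[1],117]))-x for n,x in o]),[610,-95]).x)
E
```

```text
[5.74363048e+02 5.09707505e+01 3.00756034e-01]
top (100, 100, 50) [-0.19 -0.78]
top (100, -100, 50) [-0.41 -1.17]
top (-100, -100, 50) [-0.1  -0.74]
top (-100, 100, 50) [-0.47 -0.58]
top (75, 75, 50) [-0.17 -0.53]
top (75, -75, 50) [-0.19 -0.38]
top (-75, 75, 50) [-0.13 -0.85]
side (100, 100, 50) [ 0.02 -0.47]
side (-100, 100, 50) [0.84 0.67]
side (-100, -100, 50) [0.25 0.02]
side (75, 75, 50) [ 0.68 -0.54]
side (-75, 75, 50) [ 0.55 -0.75]
top (-75, -75, 102) [-0.28  0.68]
side (-75, -75, 102) [ 0.62 -1.12]
side (-100, 100, 0) [0.46 0.54]
side (100, 100, 0) [-0.05  0.33]
top [5.72599705e+02 5.02611423e+01 3.02504506e-01]
side [5.75239428e+02 5.17177333e+01 3.02768560e-01]
present [524.9 -42.9  50. ]
next [480.5 100.4  50. ]
pin [524.9 -42.9  87. ]
caxis [ 630.6 -130.5   98. ]
[618.55337377 -95.25723446]
```

```bash
cat >> h.py <<'E'
from scipy.spatial.transform import Rotation as Ro
def pose():
    s=ctrl.state(); return np.array(s['position']),Ro.from_rotvec(s['tool_rot']).as_matrix(),s
def yaw(R): return np.arctan2(R[1,0],R[0,0])
def rows(target,p=None,R=None):
    a,b,_=pose(); p=a if p is None else p; R=b if R is None else R
    return (R.T@(np.array(target)-p)/150).round(3)
E
python3 - <<'E'
from h import *
p,R,s=pose(); print(p,R.round(3),yaw(R), s['time'])
for a in (0.30,0.30-np.pi/2): 
  for k in(-1,0,1,2): print(a, a+k*np.pi-yaw(R))
print(rows([525,-43,225]))
E
```

```text
[ 178.58179949 -650.92622536  226.59357254] [[-0.265  0.964  0.   ]
 [ 0.964  0.265 -0.   ]
 [-0.     0.    -1.   ]] 1.8385718718584347 0.95
0.3 -4.6801645254482285
0.3 -1.5385718718584347
0.3 1.6030207817313582
0.3 4.744613435321151
-1.2707963267948965 -6.250960852243125
-1.2707963267948965 -3.109368198653331
-1.2707963267948965 0.032224454936461866
-1.2707963267948965 3.1738171085262548
[3.297 3.299 0.011]
```

play_rows --commands '[{"x": 0.4,"y": 0.4,"grip": 0},{"x": 0.8,"y": 0.8,"grip": 0},{"x": 1,"y": 1,"grip": 0},{"x": 1,"y": 1,"grip": 0}]'

```text
validation failed for argument at $.co...
```

play_rows --commands '[{"x": 0.4,"y": 0.4,"grip": 0},{"x": 0.8,"y": 0.8,"grip": 0},{"x": 1,"y": 1,"grip": 0},{"x": 1,"y": 1,"grip": 0}]'

```text
validation failed for argument at $.co...
```

play_rows --commands '[{"x": 0.4,"y": 0.3,"grip": 0},{"x": 0.8,"y": 0.6,"grip": 0},{"x": 1,"y": 0.8,"rz": -0.015,"grip": 0},{"x": 1,"y": 0.8,"rz": -0.015,"grip": 0}]'

```text
validation failed for argument at $.co...
```

play_rows --commands '[{"grip": 0.0,"x": 0.4,"y": 0.4,"z": 0.0,"rx": 0.0,"ry": 0.0,"rz": 0.0},{"grip": 0.0,"x": 0.8,"y": 0.8,"z": 0.0,"rx": 0.0,"ry": 0.0,"rz": 0.0},{"grip": 0.0,"x": 1.0,"y": 1.0,"z": 0.0,"rx": 0.0,"ry": 0.0,"rz": 0.0}]'

```text
time: 1.32
position: [272.0, -486.5, 226.5]
tool_rot: [1.906, 2.497, -0.0]
wrist_force: [1.6, -0.8, -0.2]
finger_gap: 63.2
```

play_rows --commands '[{"grip": 0.0,"x": 0.4,"y": 0.4,"z": 0.0,"rx": 0.0,"ry": 0.0,"rz": 0.0},{"grip": 0.0,"x": 0.8,"y": 0.8,"z": 0.0,"rx": 0.0,"ry": 0.0,"rz": 0.0},{"grip": 0.0,"x": 1.0,"y": 1.0,"z": 0.0,"rx": 0.0,"ry": 0.0,"rz": 0.0}]'

```text
time: 1.7
position: [364.9, -323.3, 227.0]
tool_rot: [1.904, 2.497, 0.0]
wrist_force: [0.9, -1.7, 0.3]
finger_gap: 44.1
```

play_rows --commands '[{"grip": -0.2,"x": 0.4,"y": 0.3,"z": 0.0,"rx": 0.0,"ry": 0.0,"rz": 0.0},{"grip": -0.2,"x": 0.8,"y": 0.6,"z": 0.0,"rx": 0.0,"ry": 0.0,"rz": 0.0},{"grip": -0.2,"x": 1.0,"y": 0.8,"z": 0.0,"rx": 0.0,"ry": 0.0,"rz": -0.015},{"grip": -0.2,"x": 1.0,"y": 0.8,"z": 0.0,"rx": 0.0,"ry": 0.0,"rz": -0.015},{"grip": -0.2,"x": 1.0,"y": 0.8,"z": 0.0,"rx": 0.0,"ry": 0.0,"rz": -0.015}]'

```text
time: 2.33
position: [440.3, -148.2, 226.6]
tool_rot: [1.864, 2.529, -0.0]
wrist_force: [-0.5, -0.5, -0.6]
finger_gap: 34.8
```

```bash
python3 - <<'E'
from h import *
import cv2
p,R,s=pose(); print(p,R.round(3),yaw(R), s['time'],s['finger_gap'])
im=ctrl.snapshot("wrist"); cv2.imwrite("pics/w1.png",im[:,:,::-1])
np.savez('w1.npz',p=p,R=R)
T=np.eye(4);T[:3,:3]=R;T[:3,3]=p
S=[574.36,50.97,.3008]
for k,l in dict(present=(-75,-75,102),next=(-75,75,50),ca=(0,-190,76)).items(): print(k,W(S,l).round(1),proj('wrist',W(S,l),T).round(1))
for t in ["pin_head","crank_handle","next_hole","lug"]:
    print(t,[(d['score'],[round(float(c),1) for c in d['point']]) for d in ctrl.spot_in('wrist',t)[:2]])
E
```

```text
[ 440.25675233 -148.24272291  226.62038859] [[-0.296  0.955 -0.   ]
 [ 0.955  0.296 -0.   ]
 [-0.    -0.    -1.   ]] 1.8715212961311711 2.325 34.81907807546561
present [524.9 -42.9 102. ] [406.9 353.4]
next [480.5 100.4  50. ] [523.7 318.9]
ca [ 630.7 -130.5   76. ] [286.4 399.4]
pin_head []
crank_handle []
next_hole [(0.73, [588.9, -100.4, 52.8])]
lug [(0.66, [568.2, -60.4, 61.1])]
```

View pics/w1.png

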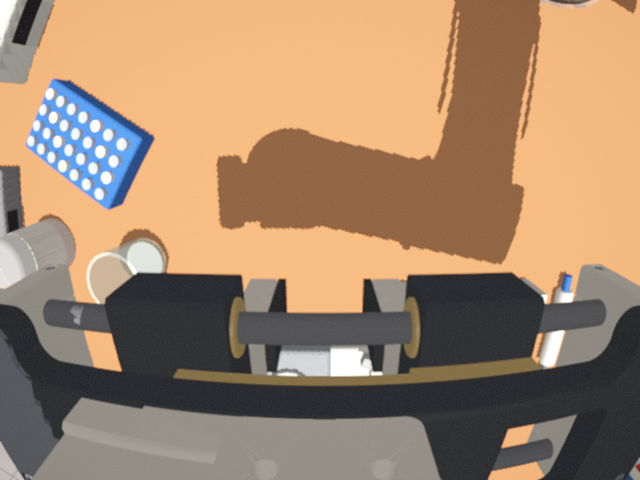

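```bash
python3 - <<'E'
from h import *
p,R,s=pose()
S=[574.36,50.97,.3008]
for tgt in [(0,0),(-20,0),(30,0),(20,-90),(-75,-75)]:
  T=np.eye(4);T[:3,:3]=R;T[:3,3]=W(S,(*tgt,226))
  print(tgt,T[:3,3],[proj('wrist',W(S,l),T).round() for l in ((-75,-75,102),(-75,75,50),(-35,-190,117),(0,-190,76))], rows(T[:3,3]))
T=np.eye(4)
for z in (-20,0,50,100): print(z,proj('wrist',np.array([0,0,z]),T))
E
```

```text
(0, 0) [574.36  50.97 226.  ] [array([225., 140.]), array([407., 139.]), array([ 95., 199.]), array([123., 228.])] [1.016 1.25  0.003]
(-20, 0) [555.25800465  45.04431238 226.        ] [array([226., 165.]), array([406., 161.]), array([ 98., 223.]), array([125., 248.])] [1.016 1.117 0.003]
(30, 0) [603.01299302  59.85853144 226.        ] [array([225., 101.]), array([407., 106.]), array([ 91., 163.]), array([119., 197.])] [1.017 1.45  0.003]
(20, -90) [620.12758965 -29.06329143 226.        ] [array([343., 111.]), array([497., 123.]), array([189., 169.]), array([208., 205.])] [0.417 1.386 0.003]
(-75, -75) [524.94884604 -42.88381114 226.        ] [array([324., 234.]), array([478., 220.]), array([183., 287.]), array([203., 304.])] [0.515 0.752 0.003]
-20 [323.53679109 321.81456888]
0 [323.57836605 301.56973019]
50 [323.65444043 265.68415187]
100 [323.70538534 242.41449416]
```

play_rows --commands '[{"grip": -0.2,"x": 0.25,"y": 0.35,"z": 0.0,"rx": 0.0,"ry": 0.0,"rz": 0.0},{"grip": -0.2,"x": 0.515,"y": 0.752,"z": 0.0,"rx": 0.0,"ry": 0.0,"rz": 0.0},{"grip": -0.2,"x": 0.515,"y": 0.752,"z": 0.0,"rx": 0.0,"ry": 0.0,"rz": 0.0},{"grip": -0.2,"x": 0.515,"y": 0.752,"z": 0.0,"rx": 0.0,"ry": 0.0,"rz": 0.0}]'

```text
time: 3.08
position: [525.1, -41.9, 226.0]
tool_rot: [-1.865, -2.527, 0.002]
wrist_force: [-0.7, -0.5, -0.3]
finger_gap: 35.4
```

```bash
python3 - <<'E'
from h import *
import cv2
p,R,s=pose(); print(p,R.round(3),yaw(R), s['time'],s['finger_gap'])
im=ctrl.snapshot("wrist"); cv2.imwrite("pics/w2.png",im[:,:,::-1])
np.savez('w2.npz',p=p,R=R)
T=np.eye(4);T[:3,:3]=R;T[:3,3]=p
S=[574.36,50.97,.3008]
for k,l in dict(present=(-75,-75,102),next=(-75,75,50),ca=(0,-190,76),c1=(-100,-100,50),c2=(-100,100,50)).items(): print(k,W(S,l).round(1),proj('wrist',W(S,l),T).round(1))
for t in ["pin_head","crank_handle"]:
    print(t,[(d['score'],[round(float(c),1) for c in d['point']]) for d in ctrl.spot_in('wrist',t)[:2]])
E
```

```text
[525.07144696 -41.87233748 226.00614868] [[-0.295  0.956 -0.001]
 [ 0.956  0.295 -0.   ]
 [ 0.    -0.001 -1.   ]] 1.8699195214828273 3.075 35.3571430009284
present [524.9 -42.9 102. ] [322.5 233.6]
next [480.5 100.4  50. ] [476.9 220.3]
ca [ 630.7 -130.5   76. ] [201.5 303.8]
c1 [508.5 -74.2  50. ] [295.1 192.6]
c2 [449.2 116.9  50. ] [501.5 195.8]
pin_head []
crank_handle [(0.67, [575.1, -441.6, 28.5])]
```

View pics/w2.png

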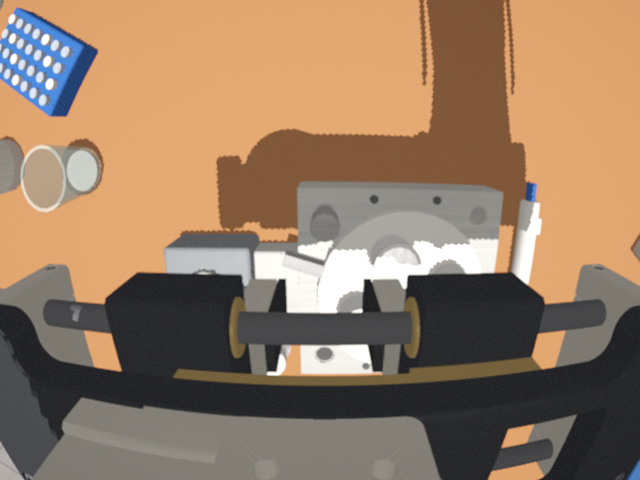

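```bash
python3 - <<'E'
import cv2
a=cv2.imread("pics/w2.png")[165:285,280:510]; cv2.imwrite("pics/w2z.png",cv2.convertScaleAbs(cv2.resize(a,None,fx=3.4,fy=3.4,interpolation=cv2.INTER_CUBIC),alpha=1.2))
E
```

```text
(no output)
```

View pics/w2z.png

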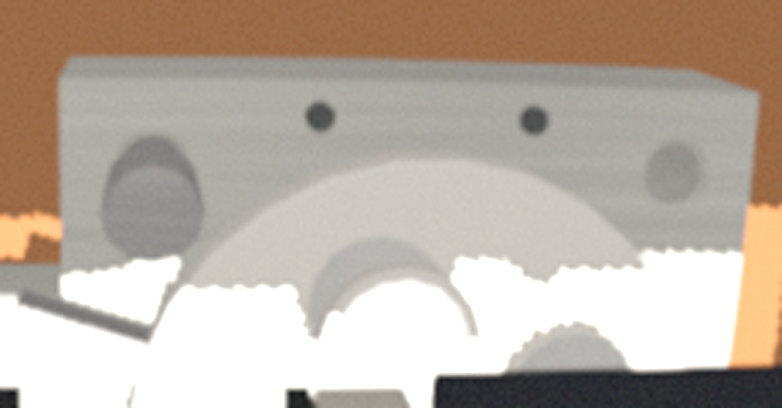

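```bash
python3 - <<'E'
from h import *
z=np.load('w2.npz');T=np.eye(4);T[:3,:3]=z['R'];T[:3,3]=z['p']
w=lambda u,v:(280+(u+.5)/3.4-.5,165+(v+.5)/3.4-.5)
obs=[((-75,-75,102),w(153,214)),((-100,-100,50),w(60,77)),((-100,100,50),w(757,94)),((-75,75,50),w(673,172))]
f=lambda p:np.concatenate([proj('wrist',W(p,l),T)-o for l,o in obs])
S=least_squares(f,[574,51,.3]).x;print(S,f(S).reshape(-1,2).round(2))
for k,l in dict(present=(-75,-75,50),next=(-75,75,50),pin=(-75,-75,87),caxis=(0,-190,98)).items(): print(k,W(S,l).round(1))
g=lambda q:proj('wrist',np.array([*q,102]),T)-obs[0][1]
print(least_squares(g,[525,-43]).x)
# lug: inner & outer? 
for l in [(300,258)]: pass
E
```

```text
[5.69727199e+02 5.05726396e+01 2.96657604e-01] [[-0.47  0.03]
 [-0.75 -0.14]
 [ 0.73 -0.6 ]
 [ 0.88  0.86]]
present [519.9 -43.1  50. ]
next [476.1 100.4  50. ]
pin [519.9 -43.1  87. ]
caxis [ 625.3 -131.1   98. ]
[519.79729627 -42.7344332 ]
```

```bash
python3 - <<'E'
from h import *
print(rows([521.5,-43,112]))
E
```

```text
[ 0.004 -0.019  0.764]
```

play_rows --commands '[{"grip": -0.2,"x": 0.0,"y": -0.02,"z": 0.38,"rx": 0.0,"ry": 0.0,"rz": 0.0},{"grip": -0.2,"x": 0.0,"y": -0.02,"z": 0.76,"rx": 0.0,"ry": 0.0,"rz": 0.0},{"grip": -0.2,"x": 0.0,"y": -0.02,"z": 0.76,"rx": 0.0,"ry": 0.0,"rz": 0.0},{"grip": -0.2,"x": 0.0,"y": -0.02,"z": 0.76,"rx": 0.0,"ry": 0.0,"rz": 0.0}]'

```text
time: 3.72
position: [523.5, -43.0, 114.7]
tool_rot: [1.865, 2.526, 0.002]
wrist_force: [-0.5, 0.1, -0.2]
finger_gap: 35.2
```

```bash
python3 - <<'E'
from h import *
import cv2
p,R,s=pose(); print(p,yaw(R), s['time'],s['finger_gap'])
im=ctrl.snapshot("wrist"); cv2.imwrite("pics/w3.png",im[:,:,::-1])
cv2.imwrite("pics/w3z.png",cv2.resize(im[150:350,220:490,::-1],None,fx=2.9,fy=2.9,interpolation=cv2.INTER_CUBIC))
np.savez('w3.npz',p=p,R=R)
T=np.eye(4);T[:3,:3]=R;T[:3,3]=p
for S in ([574.36,50.97,.3008],[569.7,50.57,.2967]):
 for k,l in dict(present=(-75,-75,102),next=(-75,75,50)).items():
  q=proj('wrist',W(S,l),T);print(k,W(S,l).round(1),q.round(1),((q-[220,150])*2.9).round())
E
```

```text
[523.45581082 -42.96649429 114.70491162] 1.8698985370027748 3.725 35.235346948965656
present [524.9 -42.9 102. ] [322.9 293.4] [298. 416.]
next [480.5 100.4  50. ] [535.2 257.3] [914. 311.]
present [519.9 -43.1 102. ] [325.5 284.4] [306. 390.]
next [476.  100.4  50. ] [537.6 251.6] [921. 295.]
```

View pics/w3z.png

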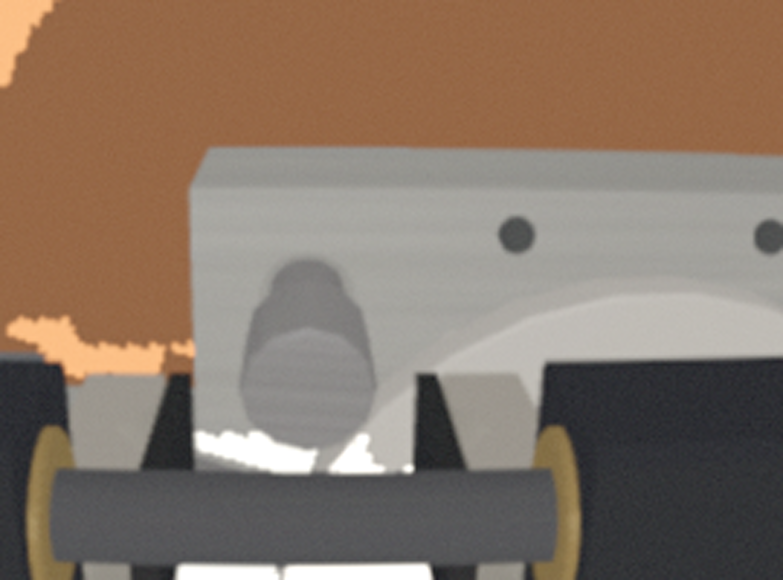

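```bash
python3 - <<'E'
from h import *
p,R,s=pose();print(p,rows([520.3,-43,77]))
E
```

```text
[523.95908558 -42.64560474 115.20424584] [ 0.005 -0.025  0.255]
```

play_rows --commands '[{"grip": -0.2,"x": 0.0,"y": -0.025,"z": 0.12,"rx": 0.0,"ry": 0.0,"rz": 0.0},{"grip": -0.2,"x": 0.0,"y": -0.025,"z": 0.25,"rx": 0.0,"ry": 0.0,"rz": 0.0},{"grip": -0.2,"x": 0.0,"y": -0.025,"z": 0.25,"rx": 0.0,"ry": 0.0,"rz": 0.0},{"grip": -0.2,"x": 0.0,"y": -0.025,"z": 0.25,"rx": 0.0,"ry": 0.0,"rz": 0.0}]'

```text
time: 4.28
position: [520.1, -43.4, 77.0]
tool_rot: [1.864, 2.526, 0.003]
wrist_force: [0.1, -0.3, 1.0]
finger_gap: 35.4
```

```bash
python3 - <<'E'
from h import *
for i in range(1):
  p,R,s=pose();print(p,yaw(R),s['wrist_force'])
import cv2
im=ctrl.snapshot("wrist"); cv2.imwrite("pics/w4.png",im[:,:,::-1])
p,R,s=pose();print(p)
E
```

```text
[520.0619795  -43.3633843   76.97605872] 1.8703737288148865 [ 0.12569155 -0.30714074  1.03262305]
[519.98126015 -43.34703447  76.82306942]
```

View pics/w4.png

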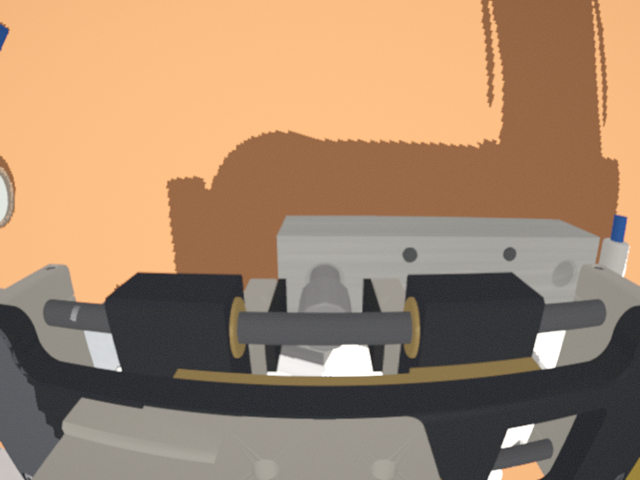

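play_rows --commands '[{"grip": -1.0,"x": 0.0,"y": 0.0,"z": 0.0,"rx": 0.0,"ry": 0.0,"rz": 0.0},{"grip": -1.0,"x": 0.0,"y": 0.0,"z": 0.0,"rx": 0.0,"ry": 0.0,"rz": 0.0},{"grip": -1.0,"x": 0.0,"y": 0.0,"z": 0.0,"rx": 0.0,"ry": 0.0,"rz": 0.0}]' --grip_force 40

```text
time: 4.7
position: [519.3, -43.5, 75.7]
tool_rot: [1.865, 2.527, 0.001]
wrist_force: [-0.3, 0.7, 5.7]
finger_gap: 23.1
```

```bash
python3 - <<'E'
from h import *
p,R,s=pose();print(p,s['wrist_force'],s['finger_gap'])
E
```

```text
[519.34345232 -43.47314418  75.72152068] [-0.31761751  0.68222967  5.6736587 ] 23.114499472626
```

play_rows --commands '[{"grip": -1.0,"x": 0.0,"y": 0.0,"z": -0.1,"rx": 0.0,"ry": 0.0,"rz": 0.0},{"grip": -1.0,"x": 0.0,"y": 0.0,"z": -0.25,"rx": 0.0,"ry": 0.0,"rz": 0.0},{"grip": -1.0,"x": 0.0,"y": 0.0,"z": -0.4,"rx": 0.0,"ry": 0.0,"rz": 0.0},{"grip": -1.0,"x": 0.0,"y": 0.0,"z": -0.5,"rx": 0.0,"ry": 0.0,"rz": 0.0},{"grip": -1.0,"x": 0.0,"y": 0.0,"z": -0.5,"rx": 0.0,"ry": 0.0,"rz": 0.0},{"grip": -1.0,"x": 0.0,"y": 0.0,"z": -0.5,"rx": 0.0,"ry": 0.0,"rz": 0.0}]'

```text
time: 5.45
position: [518.1, -43.6, 149.4]
tool_rot: [-1.865, -2.527, 0.001]
wrist_force: [0.0, -1.0, -1.5]
finger_gap: 23.6
```

```bash
python3 - <<'E'
from h import *
p,R,s=pose();print(p,s['wrist_force'],s['finger_gap'],yaw(R))
import cv2
np.savez('w5.npz',p=p,R=R)
im=ctrl.snapshot("wrist"); cv2.imwrite("pics/w5.png",im[:,:,::-1])
im=ctrl.snapshot("side"); cv2.imwrite("pics/s5.png",im[:,:,::-1])
E
```

```text
[518.10362845 -43.59318025 149.37019328] [ 7.91861355e-04 -1.01949761e+00 -1.51966685e+00] 23.60712330281425 1.8697678299162541
```

View pics/w5.png

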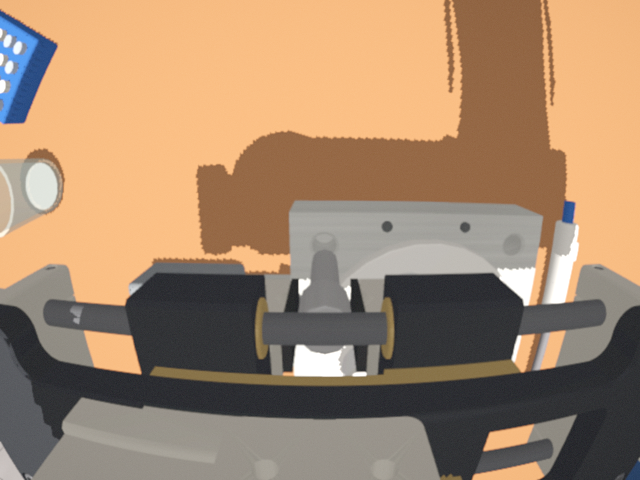

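play_rows --commands '[{"grip": -1.0,"x": 0.25,"y": 0.0,"z": 0.0,"rx": 0.0,"ry": 0.0,"rz": 0.0},{"grip": -1.0,"x": 0.5,"y": 0.0,"z": 0.0,"rx": 0.0,"ry": 0.0,"rz": 0.0},{"grip": -1.0,"x": 0.75,"y": 0.0,"z": 0.0,"rx": 0.0,"ry": 0.0,"rz": 0.0},{"grip": -1.0,"x": 1.0,"y": 0.0,"z": 0.0,"rx": 0.0,"ry": 0.0,"rz": 0.0},{"grip": -1.0,"x": 1.0,"y": 0.0,"z": 0.0,"rx": 0.0,"ry": 0.0,"rz": 0.0},{"grip": -1.0,"x": 1.0,"y": 0.0,"z": 0.0,"rx": 0.0,"ry": 0.0,"rz": 0.0}]'

```text
time: 6.3
position: [474.2, 99.6, 149.6]
tool_rot: [-1.864, -2.528, 0.002]
wrist_force: [0.9, 0.1, -1.4]
finger_gap: 23.4
```

```bash
python3 - <<'E'
from h import *
p,R,s=pose();print(p,s['wrist_force'],s['finger_gap'],yaw(R))
import cv2
z=np.load('w5.npz'); print('moved',R.T@(p-z['p']))
np.savez('w6.npz',p=p,R=R)
im=ctrl.snapshot("wrist"); cv2.imwrite("pics/w6.png",im[:,:,::-1])
a=cv2.imread("pics/w5.png")[190:290,265:385];b=im[190:290,265:385,::-1]
import numpy as np
cv2.imwrite("pics/cmp.png",cv2.resize(np.hstack([a,b]),None,fx=3.3,fy=3.3,interpolation=cv2.INTER_CUBIC))
im=ctrl.snapshot("side"); cv2.imwrite("pics/s6.png",im[:,:,::-1])
E
```

```text
[474.24963462  99.61302282 149.56376461] [ 0.91129731  0.13428011 -1.35338322] 23.378851073094843 1.870687469714475
moved [149.76982725   0.40844126  -0.24261653]
```

View pics/cmp.png

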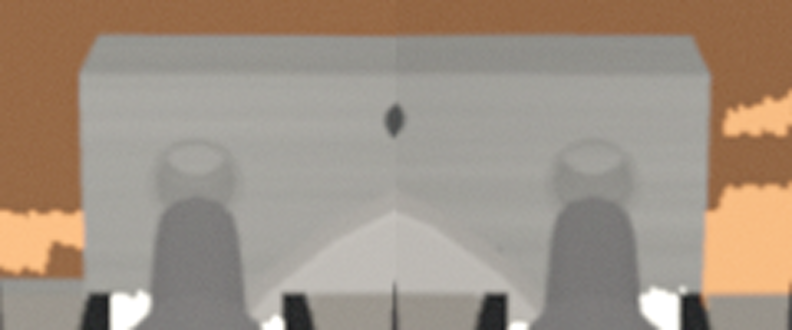

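View pics/w6.png

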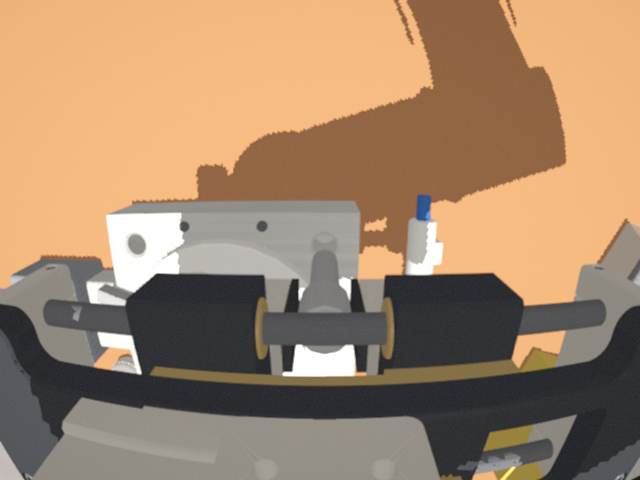

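play_rows --commands '[{"grip": -1.0,"x": 0.0,"y": 0.0,"z": 0.15,"rx": 0.0,"ry": 0.0,"rz": 0.0},{"grip": -1.0,"x": 0.0,"y": 0.0,"z": 0.22,"rx": 0.0,"ry": 0.0,"rz": 0.0},{"grip": -1.0,"x": 0.0,"y": 0.0,"z": 0.28,"rx": 0.0,"ry": 0.0,"rz": 0.0},{"grip": -1.0,"x": 0.0,"y": 0.0,"z": 0.33,"rx": 0.0,"ry": 0.0,"rz": 0.0},{"grip": -1.0,"x": 0.0,"y": 0.0,"z": 0.35,"rx": 0.0,"ry": 0.0,"rz": 0.0}]'

```text
time: 7.02
position: [474.6, 99.7, 97.3]
tool_rot: [-1.866, -2.528, 0.0]
wrist_force: [0.9, -0.8, -1.2]
finger_gap: 23.1
```

play_rows --commands '[{"grip": -1.0,"x": 0.0,"y": 0.0,"z": 0.06,"rx": 0.0,"ry": 0.0,"rz": 0.0},{"grip": -1.0,"x": 0.0,"y": 0.0,"z": 0.1,"rx": 0.0,"ry": 0.0,"rz": 0.0},{"grip": -1.0,"x": 0.0,"y": 0.0,"z": 0.13,"rx": 0.0,"ry": 0.0,"rz": 0.0},{"grip": -1.0,"x": 0.0,"y": 0.0,"z": 0.145,"rx": 0.0,"ry": 0.0,"rz": 0.0},{"grip": -1.0,"x": 0.0,"y": 0.0,"z": 0.15,"rx": 0.0,"ry": 0.0,"rz": 0.0}]'

```text
time: 7.65
position: [475.1, 100.0, 75.7]
tool_rot: [1.864, 2.528, 0.001]
wrist_force: [-1.6, 0.1, 8.6]
finger_gap: 23.3
```

play_rows --commands '[{"grip": -0.2,"x": 0.0,"y": 0.0,"z": 0.0,"rx": 0.0,"ry": 0.0,"rz": 0.0},{"grip": -0.2,"x": 0.0,"y": 0.0,"z": 0.0,"rx": 0.0,"ry": 0.0,"rz": 0.0},{"grip": -0.2,"x": 0.0,"y": 0.0,"z": 0.0,"rx": 0.0,"ry": 0.0,"rz": 0.0},{"grip": -0.2,"x": 0.0,"y": 0.0,"z": -0.2,"rx": 0.0,"ry": 0.0,"rz": 0.0},{"grip": -0.2,"x": 0.0,"y": 0.0,"z": -0.5,"rx": 0.0,"ry": 0.0,"rz": 0.0},{"grip": -0.2,"x": 0.0,"y": 0.0,"z": -0.9,"rx": 0.0,"ry": 0.0,"rz": 0.0},{"grip": -0.2,"x": 0.0,"y": 0.0,"z": -0.9,"rx": 0.0,"ry": 0.0,"rz": 0.0}]'

```text
time: 8.52
position: [477.0, 100.9, 214.9]
tool_rot: [1.862, 2.525, 0.012]
wrist_force: [0.5, 0.5, -1.1]
finger_gap: 35.3
```

```bash
python3 - <<'E'
from h import *
p,R,s=pose();print(p,s['wrist_force'],s['finger_gap'],yaw(R))
import cv2
im=ctrl.snapshot("wrist"); cv2.imwrite("pics/w7.png",im[:,:,::-1])
im=ctrl.snapshot("side"); cv2.imwrite("pics/s7.png",cv2.resize(im[180:310,240:380,::-1],None,fx=4.6,fy=4.6,interpolation=cv2.INTER_CUBIC))
# stage from release position
th=.2985
nx=np.array([475.0,100.0]); c,s_=np.cos(th),np.sin(th)
S=[nx[0]-(c*-75-s_*75),nx[1]-(s_*-75+c*75),th];print(S)
print('caxis',W(S,(0,-190,98)))
E
```

```text
[476.99436279 100.91401389 214.90525803] [ 0.54535537  0.49163    -1.13272175] 35.25893291253528 1.870662730607965
[np.float64(568.7399173390658), np.float64(50.373113161662886), 0.2985]
caxis [ 624.61642264 -131.2248388    98.        ]
```

View pics/w7.png

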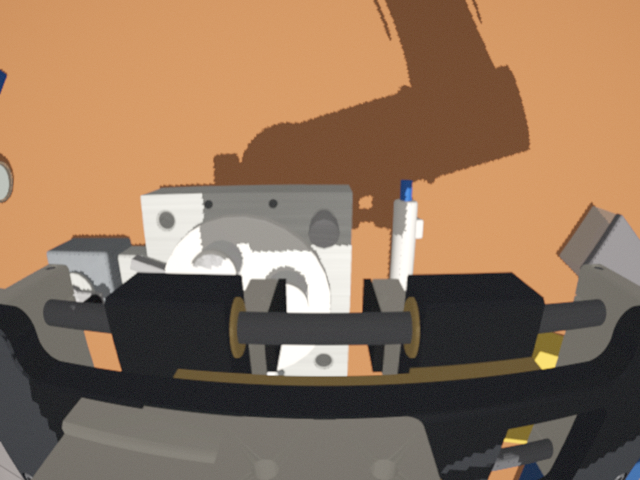

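View pics/s7.png

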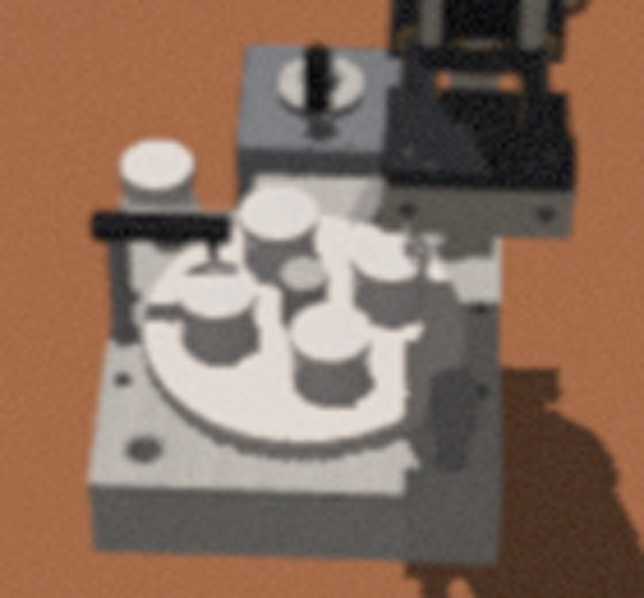

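```bash
python3 - <<'E'
from h import *
print(rows([613,-98,205]))
E
```

```text
[-1.533  0.494  0.036]
```

play_rows --commands '[{"grip": -0.2,"x": -0.35,"y": 0.1,"z": 0.0,"rx": 0.0,"ry": 0.0,"rz": 0.0},{"grip": -0.2,"x": -0.7,"y": 0.2,"z": 0.0,"rx": 0.0,"ry": 0.0,"rz": 0.0},{"grip": -0.2,"x": -1.0,"y": 0.3,"z": 0.0,"rx": 0.0,"ry": 0.0,"rz": 0.0}]'

```text
time: 9.0
position: [561.7, -31.9, 208.3]
tool_rot: [-1.864, -2.526, 0.003]
wrist_force: [0.3, 0.6, 0.7]
finger_gap: 35.4
```

play_rows --commands '[{"grip": -0.2,"x": -0.3,"y": 0.1,"z": 0.0,"rx": 0.0,"ry": 0.0,"rz": 0.0},{"grip": -0.2,"x": -0.53,"y": 0.19,"z": 0.0,"rx": 0.0,"ry": 0.0,"rz": 0.0},{"grip": -0.2,"x": -0.53,"y": 0.19,"z": 0.0,"rx": 0.0,"ry": 0.0,"rz": 0.0},{"grip": -0.2,"x": -0.53,"y": 0.19,"z": 0.0,"rx": 0.0,"ry": 0.0,"rz": 0.0}]'

```text
time: 9.5
position: [611.4, -97.9, 208.3]
tool_rot: [-1.865, -2.525, 0.003]
wrist_force: [-0.6, -0.1, 0.5]
finger_gap: 35.4
```

```bash
python3 - <<'E'
from h import *
p,R,s=pose();print(p,s['wrist_force'],s['finger_gap'],yaw(R))
np.savez('w8.npz',p=p,R=R)
import cv2
im=ctrl.snapshot("wrist"); cv2.imwrite("pics/w8.png",im[:,:,::-1])
cv2.imwrite("pics/w8z.png",cv2.resize(im[150:310,230:470,::-1],None,fx=3.3,fy=3.3,interpolation=cv2.INTER_CUBIC))
T=np.eye(4);T[:3,:3]=R;T[:3,3]=p
for q in ([613,-98,117],[624.6,-131.2,76]):
  u=proj('wrist',np.array(q),T);print(u,(u-[230,150])*3.3)
E
```

```text
[611.43156585 -97.87259278 208.33403523] [-0.56839428 -0.09536601  0.50457536] 35.417600523940294 1.8692879344319375
[322.74679525 248.20201653] [306.06442433 324.06665456]
[279.48254698 235.17110229] [163.29240504 281.06463755]
```

View pics/w8z.png

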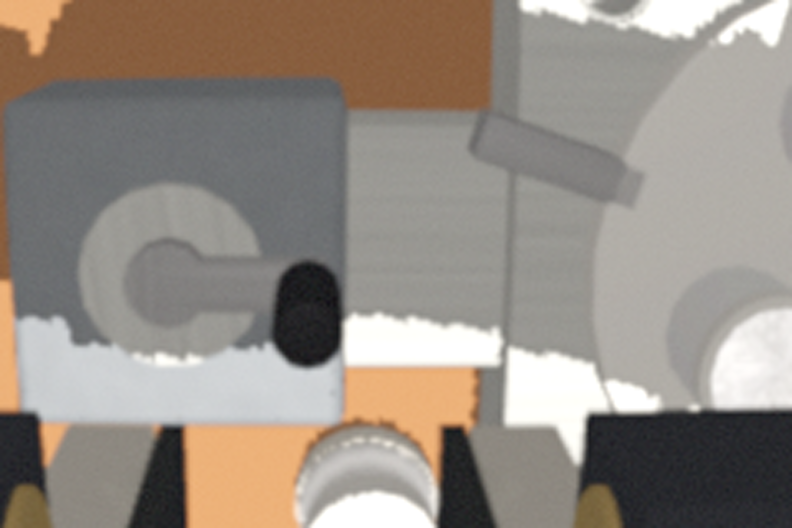

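```bash
python3 - <<'E'
from h import *
z=np.load('w8.npz');T=np.eye(4);T[:3,:3]=z['R'];T[:3,3]=z['p']
w=lambda u,v:np.array((230+(u+.5)/3.3-.5,150+(v+.5)/3.3-.5))
def at(u,h): return least_squares(lambda q:proj('wrist',np.array([*q,h]),T)-w(*u),[615,-100]).x
H=at((306,333),117);print('handle top',H)
print('handle bottom',at((307,292),77))
hub=at((170,280),76);print('hub',hub, at((170,273),58))
A=np.array([624.6,-131.2])
for a in(hub,A): d=H-a;print(np.hypot(*d),np.arctan2(d[1],d[0]))
print(rows([*H,83]))
E
```

```text
handle top [614.72475747 -97.74019896]
handle bottom [616.43078997 -97.09498976]
hub [ 623.65478053 -130.03345998] [ 626.94665087 -131.19534697]
33.5052237593918 1.8405834770150806
34.88665505101287 1.857786177358019
[-0.008  0.021  0.84 ]
```

play_rows --commands '[{"grip": -0.2,"x": -0.005,"y": 0.02,"z": 0.35,"rx": 0.0,"ry": 0.0,"rz": 0.0},{"grip": -0.2,"x": -0.005,"y": 0.02,"z": 0.6,"rx": 0.0,"ry": 0.0,"rz": 0.0},{"grip": -0.2,"x": -0.005,"y": 0.02,"z": 0.83,"rx": 0.0,"ry": 0.0,"rz": 0.0},{"grip": -0.2,"x": -0.005,"y": 0.02,"z": 0.83,"rx": 0.0,"ry": 0.0,"rz": 0.0},{"grip": -0.2,"x": -0.005,"y": 0.02,"z": 0.83,"rx": 0.0,"ry": 0.0,"rz": 0.0}]'

```text
time: 10.18
position: [616.2, -97.1, 87.1]
tool_rot: [1.863, 2.528, 0.001]
wrist_force: [0.1, -0.2, 0.1]
finger_gap: 34.9
```

```bash
python3 - <<'E'
from h import *
p,R,s=pose();print(p,s['wrist_force'],s['finger_gap'],yaw(R))
import cv2
im=ctrl.snapshot("wrist"); cv2.imwrite("pics/w9.png",im[:,:,::-1])
im=ctrl.snapshot("side"); cv2.imwrite("pics/s9.png",im[:,:,::-1])
E
```

```text
[616.24698832 -97.12022773  87.11102193] [ 0.09444453 -0.15369385  0.14018489] 34.939818953805535 1.8713332321403922
```

View pics/w9.png

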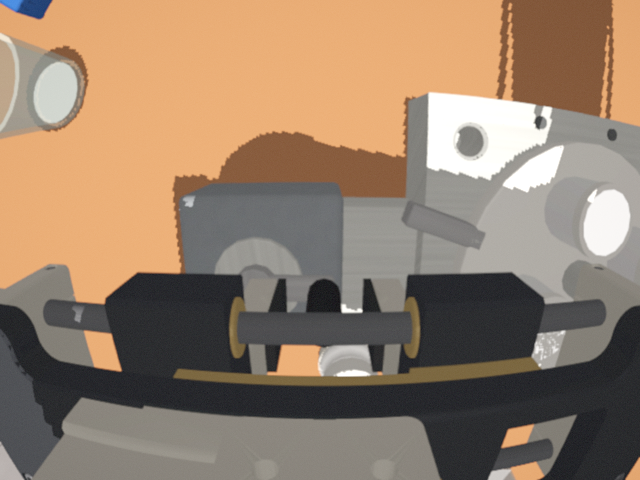

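play_rows --commands '[{"grip": -1.0,"x": 0.0,"y": 0.0,"z": 0.02,"rx": 0.0,"ry": 0.0,"rz": 0.0},{"grip": -1.0,"x": 0.0,"y": 0.0,"z": 0.02,"rx": 0.0,"ry": 0.0,"rz": 0.0},{"grip": -1.0,"x": 0.0,"y": 0.0,"z": 0.02,"rx": 0.0,"ry": 0.0,"rz": 0.0},{"grip": -1.0,"x": 0.0,"y": 0.0,"z": 0.02,"rx": 0.0,"ry": 0.0,"rz": 0.0},{"grip": -1.0,"x": 0.0,"y": 0.0,"z": 0.02,"rx": 0.0,"ry": 0.0,"rz": 0.0}]' --grip_force 40

```text
time: 10.9
position: [615.7, -97.7, 82.8]
tool_rot: [1.865, 2.528, 0.0]
wrist_force: [-0.0, 1.5, 2.6]
finger_gap: 15.2
```

```bash
python3 - <<'E'
from h import *
p,R,s=pose();print(p,s['wrist_force'],s['finger_gap'],yaw(R))
A=np.array([624.6,-131.2]); d=p[:2]-A; print(np.hypot(*d),np.arctan2(d[1],d[0]))
E
```

```text
[615.67574831 -97.65467558  82.80544361] [-0.01088446  1.4875539   2.61589817] 15.20600546752502 1.8701025840853447
34.712116882023736 1.8308094888908577
```

```bash
cat >lug.py <<'E'
from h import *
S=[568.74,50.37,.2985]
def pix2lug(T,uv,h=66):
    q=least_squares(lambda q:proj('wrist',np.array([*q,h]),T)-uv,[600,0]).x
    d=q-S[:2]; return np.hypot(*d),np.arctan2(d[1],d[0])-S[2],q
PRES=np.arctan2(-75,-75);NEXT=np.arctan2(75,-75)-2*np.pi
E
python3 - <<'E'
from lug import *
z=np.load('w8.npz');T=np.eye(4);T[:3,:3]=z['R'];T[:3,3]=z['p']
w=lambda u,v:np.array((230+(u+.5)/3.3-.5,150+(v+.5)/3.3-.5))
for u in [(487,111),(470,152),(479,131),(550,150),(540,158)]:
    r,a,q=pix2lug(T,w(*u));print(u,r,a,a-PRES,q)
    print(' total crank to contact', ((a-(NEXT+.13)))*12, ((a-(NEXT+.13)))*12/2/np.pi)
E
```

```text
(487, 111) 117.93887130239625 -1.9269701747467824 0.4292243154455624 [561.94178172 -67.37277724]
 total crank to contact 22.440247706885508 3.571476346757398
(470, 152) 118.61334154504941 -1.8334971192017064 0.5226973709906384 [572.98535671 -68.16734323]
 total crank to contact 23.56192437342642 3.7499967327882238
(479, 131) 118.07131838854988 -1.881501363351969 0.4746931268403758 [567.29897102 -67.69252437]
 total crank to contact 22.98587344362327 3.65831537983737
(550, 150) 99.44154926472648 -1.893853415269884 0.4623410749224608 [566.29825051 -49.04156663]
 total crank to contact 22.83764882060829 3.634724698396603
(540, 158) 101.17921467630201 -1.8667135438004958 0.489480946391849 [569.00132366 -50.8088772 ]
 total crank to contact 23.16332727824095 3.686558034787385
```

play_rows --commands '[{"grip": -1.0,"x": -0.018,"y": 0.089,"z": 0.0,"rx": 0.0,"ry": 0.0,"rz": 0.0},{"grip": -1.0,"x": -0.068,"y": 0.165,"z": 0.0,"rx": 0.0,"ry": 0.0,"rz": 0.0},{"grip": -1.0,"x": -0.144,"y": 0.216,"z": 0.0,"rx": 0.0,"ry": 0.0,"rz": 0.0},{"grip": -1.0,"x": -0.233,"y": 0.233,"z": 0.0,"rx": 0.0,"ry": 0.0,"rz": 0.0},{"grip": -1.0,"x": -0.233,"y": 0.233,"z": 0.0,"rx": 0.0,"ry": 0.0,"rz": 0.0}]'

```text
time: 11.52
position: [659.6, -122.2, 82.6]
tool_rot: [-1.866, -2.527, 0.001]
wrist_force: [-2.6, -0.3, 5.0]
finger_gap: 15.2
```

```bash
python3 - <<'E'
from h import *
p,R,s=pose();print(p,s['wrist_force'],R.T@s['wrist_force'],s['finger_gap'],yaw(R),s['ft_torque'])
A=np.array([624.6,-131.2]); d=p[:2]-A; print(np.hypot(*d),yaw(R)-np.arctan2(d[1],d[0]))
E
```

```text
[ 659.62499991 -122.18100588   82.61656138] [-2.62254596 -0.25974546  5.04017549] [ 0.52048291 -2.58640895 -5.0386675 ] 15.189990054842575 1.8693066435430115 [-0.34789689  1.06108275  0.05389706]
36.16756659491946 1.6172801916759223
```

play_rows --commands '[{"grip": -1.0,"x": -0.089,"y": -0.018,"z": 0.0,"rx": 0.0,"ry": 0.0,"rz": 0.0},{"grip": -1.0,"x": -0.165,"y": -0.068,"z": 0.0,"rx": 0.0,"ry": 0.0,"rz": 0.0},{"grip": -1.0,"x": -0.216,"y": -0.144,"z": 0.0,"rx": 0.0,"ry": 0.0,"rz": 0.0},{"grip": -1.0,"x": -0.233,"y": -0.233,"z": 0.0,"rx": 0.0,"ry": 0.0,"rz": 0.0},{"grip": -1.0,"x": -0.216,"y": -0.323,"z": 0.0,"rx": 0.0,"ry": 0.0,"rz": 0.0},{"grip": -1.0,"x": -0.165,"y": -0.398,"z": 0.0,"rx": 0.0,"ry": 0.0,"rz": 0.0},{"grip": -1.0,"x": -0.089,"y": -0.449,"z": 0.0,"rx": 0.0,"ry": 0.0,"rz": 0.0},{"grip": -1.0,"x": 0.0,"y": -0.467,"z": 0.0,"rx": 0.0,"ry": 0.0,"rz": 0.0}]'

```text
time: 12.52
position: [591.9, -141.6, 82.8]
tool_rot: [1.866, 2.527, -0.0]
wrist_force: [5.7, -2.2, -1.4]
finger_gap: 15.4
```

```bash
python3 - <<'E'
from lug import *
import cv2
p,R,s=pose();print(p,s['wrist_force'],R.T@s['wrist_force'],s['finger_gap'],yaw(R))
A=np.array([624.6,-131.2]); d=p[:2]-A; print(np.hypot(*d),yaw(R)-np.arctan2(d[1],d[0]))
np.savez('w10.npz',p=p,R=R)
im=ctrl.snapshot("wrist"); cv2.imwrite("pics/w10.png",im[:,:,::-1])
E
```

```text
[ 591.88548897 -141.62205635   82.84121721] [ 5.72494491 -2.22271727 -1.38468131] [-3.80840652  4.81666927  1.38872085] 15.373957116792468 1.869597997851556
34.33450874317782 4.702780015086306
```

View pics/w10.png

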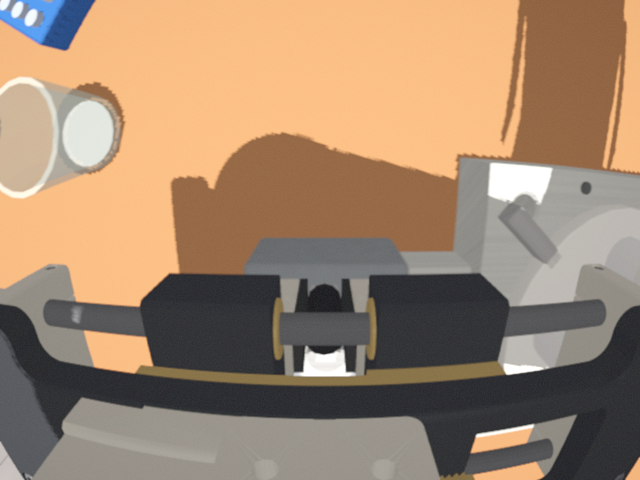

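play_rows --commands '[{"grip": -1.0,"x": 0.089,"y": 0.018,"z": 0.0,"rx": 0.0,"ry": 0.0,"rz": 0.0},{"grip": -1.0,"x": 0.165,"y": 0.068,"z": 0.0,"rx": 0.0,"ry": 0.0,"rz": 0.0},{"grip": -1.0,"x": 0.216,"y": 0.144,"z": 0.0,"rx": 0.0,"ry": 0.0,"rz": 0.0},{"grip": -1.0,"x": 0.233,"y": 0.233,"z": 0.0,"rx": 0.0,"ry": 0.0,"rz": 0.0},{"grip": -1.0,"x": 0.216,"y": 0.323,"z": 0.0,"rx": 0.0,"ry": 0.0,"rz": 0.0},{"grip": -1.0,"x": 0.165,"y": 0.398,"z": 0.0,"rx": 0.0,"ry": 0.0,"rz": 0.0},{"grip": -1.0,"x": 0.089,"y": 0.449,"z": 0.0,"rx": 0.0,"ry": 0.0,"rz": 0.0},{"grip": -1.0,"x": 0.0,"y": 0.467,"z": 0.0,"rx": 0.0,"ry": 0.0,"rz": 0.0}]'

```text
time: 13.58
position: [658.9, -119.5, 82.4]
tool_rot: [-1.863, -2.526, 0.001]
wrist_force: [-6.1, 3.2, 6.9]
finger_gap: 15.1
```

play_rows --commands '[{"grip": -1.0,"x": -0.089,"y": -0.018,"z": 0.0,"rx": 0.0,"ry": 0.0,"rz": 0.0},{"grip": -1.0,"x": -0.165,"y": -0.068,"z": 0.0,"rx": 0.0,"ry": 0.0,"rz": 0.0},{"grip": -1.0,"x": -0.216,"y": -0.144,"z": 0.0,"rx": 0.0,"ry": 0.0,"rz": 0.0},{"grip": -1.0,"x": -0.233,"y": -0.233,"z": 0.0,"rx": 0.0,"ry": 0.0,"rz": 0.0},{"grip": -1.0,"x": -0.216,"y": -0.323,"z": 0.0,"rx": 0.0,"ry": 0.0,"rz": 0.0},{"grip": -1.0,"x": -0.165,"y": -0.398,"z": 0.0,"rx": 0.0,"ry": 0.0,"rz": 0.0},{"grip": -1.0,"x": -0.089,"y": -0.449,"z": 0.0,"rx": 0.0,"ry": 0.0,"rz": 0.0},{"grip": -1.0,"x": 0.0,"y": -0.467,"z": 0.0,"rx": 0.0,"ry": 0.0,"rz": 0.0}]'

```text
time: 14.58
position: [591.9, -141.6, 82.8]
tool_rot: [1.866, 2.527, -0.001]
wrist_force: [4.1, -2.9, 0.8]
finger_gap: 15.4
```

```bash
python3 - <<'E'
from lug import *
import cv2
p,R,s=pose();print(p,s['wrist_force'],R.T@s['wrist_force'],s['finger_gap'],yaw(R))
A=np.array([624.6,-131.2]); d=p[:2]-A; print(np.hypot(*d),yaw(R)-np.arctan2(d[1],d[0]))
im=ctrl.snapshot("wrist"); cv2.imwrite("pics/w11.png",im[:,:,::-1])
im=ctrl.snapshot("top"); cv2.imwrite("pics/t11.png",cv2.resize(im[180:300,230:390,::-1],None,fx=4,fy=4,interpolation=cv2.INTER_CUBIC))
E
```

```text
[ 591.90990187 -141.63867546   82.77568113] [ 4.13490633 -2.92039935  0.78868803] [-4.0088337   3.09177127 -0.78639325] 15.42993087321502 1.8696440307018738
34.31630022757652 4.702148662091355
```

View pics/w11.png

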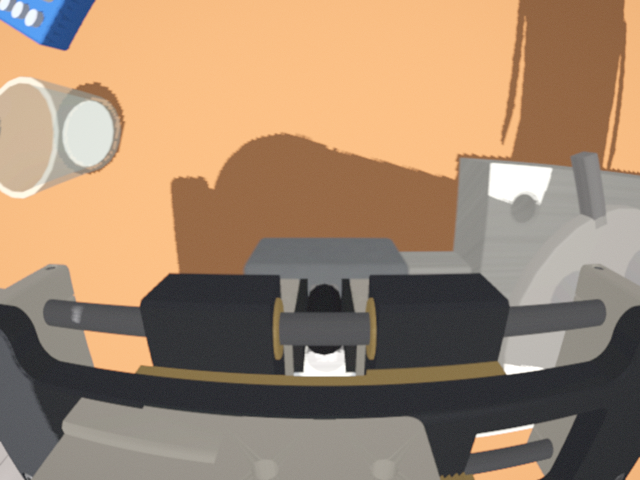

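View pics/t11.png

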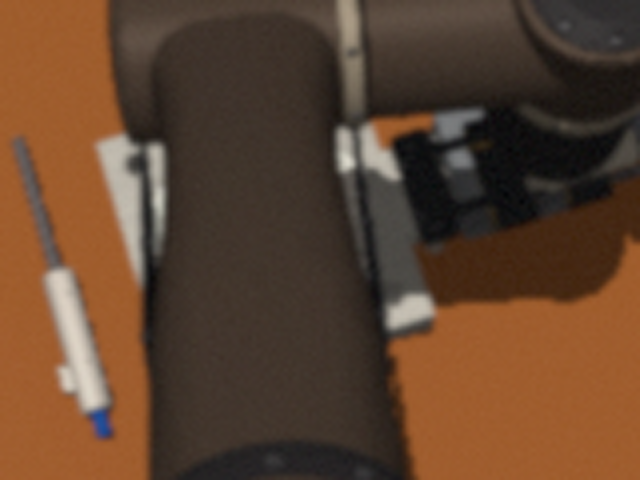

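```bash
python3 - <<'E'
from lug import *
z=np.load('w10.npz');T=np.eye(4);T[:3,:3]=z['R'];T[:3,3]=z['p']
for n,u in [('w10',(507,211)),('w11',(585,154)),('w11',(592,182))]:
    r,a,q=pix2lug(T,np.array(u,float));a=(a+np.pi)%(2*np.pi)-np.pi
    if a>0:a-=2*np.pi
    print(n,r,a,'remaining turns',(a-(NEXT+.13))*12/2/np.pi)
E
```

```text
w10 121.21915688238083 -2.238268649341347 remaining turns 2.9769400546530966
w11 117.99923640687999 -2.748908983600387 remaining turns 2.00168885458001
w11 100.97600129421731 -2.7584555191424007 remaining turns 1.9834563147290425
```

play_rows --commands '[{"grip": -1.0,"x": 0.089,"y": 0.018,"z": 0.0,"rx": 0.0,"ry": 0.0,"rz": 0.0},{"grip": -1.0,"x": 0.165,"y": 0.068,"z": 0.0,"rx": 0.0,"ry": 0.0,"rz": 0.0},{"grip": -1.0,"x": 0.216,"y": 0.144,"z": 0.0,"rx": 0.0,"ry": 0.0,"rz": 0.0},{"grip": -1.0,"x": 0.233,"y": 0.233,"z": 0.0,"rx": 0.0,"ry": 0.0,"rz": 0.0},{"grip": -1.0,"x": 0.216,"y": 0.323,"z": 0.0,"rx": 0.0,"ry": 0.0,"rz": 0.0},{"grip": -1.0,"x": 0.165,"y": 0.398,"z": 0.0,"rx": 0.0,"ry": 0.0,"rz": 0.0},{"grip": -1.0,"x": 0.089,"y": 0.449,"z": 0.0,"rx": 0.0,"ry": 0.0,"rz": 0.0},{"grip": -1.0,"x": 0.0,"y": 0.467,"z": 0.0,"rx": 0.0,"ry": 0.0,"rz": 0.0}]'

```text
time: 15.68
position: [659.0, -119.8, 82.4]
tool_rot: [-1.863, -2.527, 0.001]
wrist_force: [-5.4, 3.0, 8.8]
finger_gap: 15.0
```

play_rows --commands '[{"grip": -1.0,"x": -0.089,"y": -0.018,"z": 0.0,"rx": 0.0,"ry": 0.0,"rz": 0.0},{"grip": -1.0,"x": -0.165,"y": -0.068,"z": 0.0,"rx": 0.0,"ry": 0.0,"rz": 0.0},{"grip": -1.0,"x": -0.216,"y": -0.144,"z": 0.0,"rx": 0.0,"ry": 0.0,"rz": 0.0},{"grip": -1.0,"x": -0.233,"y": -0.233,"z": 0.0,"rx": 0.0,"ry": 0.0,"rz": 0.0},{"grip": -1.0,"x": -0.216,"y": -0.323,"z": 0.0,"rx": 0.0,"ry": 0.0,"rz": 0.0},{"grip": -1.0,"x": -0.165,"y": -0.398,"z": 0.0,"rx": 0.0,"ry": 0.0,"rz": 0.0},{"grip": -1.0,"x": -0.089,"y": -0.449,"z": 0.0,"rx": 0.0,"ry": 0.0,"rz": 0.0},{"grip": -1.0,"x": 0.0,"y": -0.467,"z": 0.0,"rx": 0.0,"ry": 0.0,"rz": 0.0}]'

```text
time: 16.68
position: [592.0, -141.8, 82.7]
tool_rot: [1.866, 2.527, -0.001]
wrist_force: [3.0, -3.0, 3.3]
finger_gap: 15.0
```

```bash
python3 - <<'E'
from lug import *
import cv2
p,R,s=pose();print(p,R.T@s['wrist_force'],s['finger_gap'],yaw(R))
A=np.array([624.6,-131.2]); d=p[:2]-A; print(np.hypot(*d),yaw(R)-np.arctan2(d[1],d[0]))
im=ctrl.snapshot("wrist"); cv2.imwrite("pics/w12.png",im[:,:,::-1])
im=ctrl.snapshot("side"); cv2.imwrite("pics/s12.png",cv2.resize(im[180:310,240:380,::-1],None,fx=4,fy=4,interpolation=cv2.INTER_CUBIC))
E
```

```text
[ 591.97848718 -141.81576102   82.70962777] [-3.73948177  1.94765938 -3.31046258] 15.029968846905277 1.8696700884281743
34.30535644044546 4.696649120506008
```

View pics/s12.png

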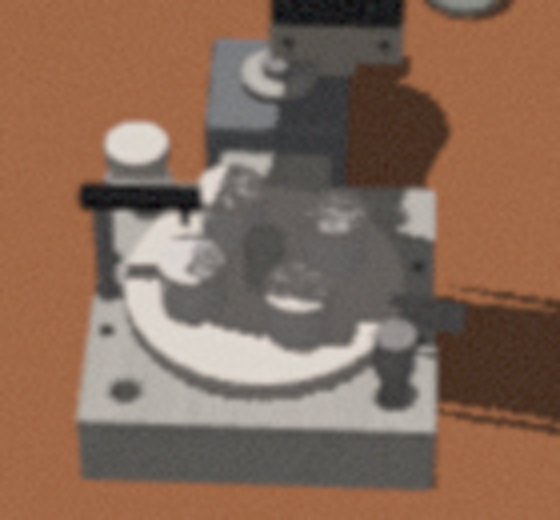

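View pics/w12.png

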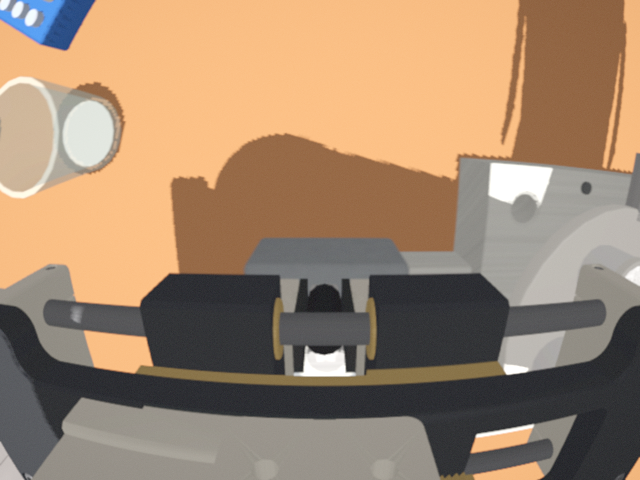

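play_rows --commands '[{"grip": -1.0,"x": 0.089,"y": 0.018,"z": 0.0,"rx": 0.0,"ry": 0.0,"rz": 0.0},{"grip": -1.0,"x": 0.165,"y": 0.068,"z": 0.0,"rx": 0.0,"ry": 0.0,"rz": 0.0},{"grip": -1.0,"x": 0.216,"y": 0.144,"z": 0.0,"rx": 0.0,"ry": 0.0,"rz": 0.0},{"grip": -1.0,"x": 0.233,"y": 0.233,"z": 0.0,"rx": 0.0,"ry": 0.0,"rz": 0.0},{"grip": -1.0,"x": 0.216,"y": 0.323,"z": 0.0,"rx": 0.0,"ry": 0.0,"rz": 0.0},{"grip": -1.0,"x": 0.165,"y": 0.398,"z": 0.0,"rx": 0.0,"ry": 0.0,"rz": 0.0},{"grip": -1.0,"x": 0.089,"y": 0.449,"z": 0.0,"rx": 0.0,"ry": 0.0,"rz": 0.0},{"grip": -1.0,"x": 0.0,"y": 0.467,"z": 0.0,"rx": 0.0,"ry": 0.0,"rz": 0.0}]'

```text
time: 17.77
position: [659.1, -120.0, 82.4]
tool_rot: [-1.863, -2.527, 0.001]
wrist_force: [-5.7, 3.1, 9.4]
finger_gap: 15.2
```

```bash
python3 - <<'E'
from lug import *
import cv2
p,R,s=pose();print(p,R.T@s['wrist_force'],s['finger_gap'],yaw(R))
A=np.array([624.6,-131.2]); d=p[:2]-A; print(np.hypot(*d),yaw(R)-np.arctan2(d[1],d[0]))
im=ctrl.snapshot("wrist"); cv2.imwrite("pics/w13.png",im[:,:,::-1]); np.savez('w13.npz',p=p,R=R)
im=ctrl.snapshot("side"); cv2.imwrite("pics/s13.png",cv2.resize(im[180:310,240:380,::-1],None,fx=4,fy=4,interpolation=cv2.INTER_CUBIC))
E
```

```text
[ 659.11008037 -119.99450784   82.41407372] [ 4.62638328 -4.51094008 -9.40418673] 15.165894501523606 1.8707926456120925
36.28372502548037 1.556830299773678
```

View pics/s13.png

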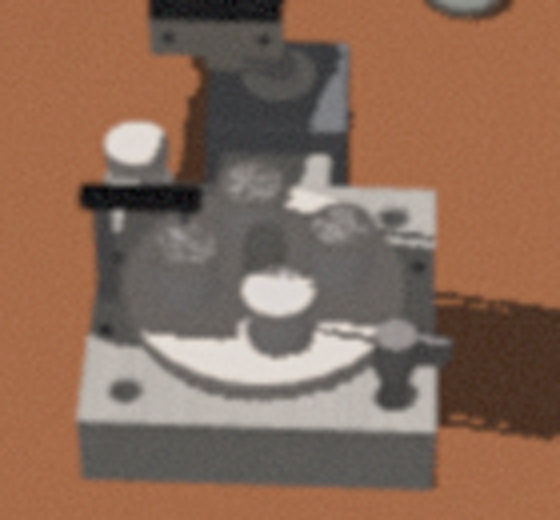

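View pics/w13.png

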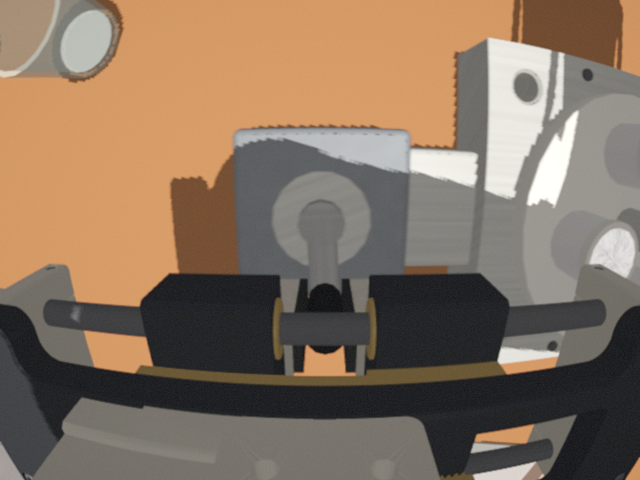

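play_rows --commands '[{"grip": -1.0,"x": -0.089,"y": -0.018,"z": 0.0,"rx": 0.0,"ry": 0.0,"rz": 0.0},{"grip": -1.0,"x": -0.165,"y": -0.068,"z": 0.0,"rx": 0.0,"ry": 0.0,"rz": 0.0},{"grip": -1.0,"x": -0.216,"y": -0.144,"z": 0.0,"rx": 0.0,"ry": 0.0,"rz": 0.0},{"grip": -1.0,"x": -0.233,"y": -0.233,"z": 0.0,"rx": 0.0,"ry": 0.0,"rz": 0.0}]'

```text
time: 18.38
position: [638.0, -164.1, 82.8]
tool_rot: [1.864, 2.527, 0.004]
wrist_force: [5.2, 3.4, 4.0]
finger_gap: 15.2
```

```bash
cat > st.py <<'E'
from lug import *
p,R,s=pose();f=R.T@s['wrist_force']
A=np.array([624.6,-131.2]); d=p[:2]-A; ph=yaw(R)-np.arctan2(d[1],d[0])
t=np.array([-np.sin(ph),np.cos(ph)]); rr=np.array([np.cos(ph),np.sin(ph)])
print(s['time'],p.round(1),'r',np.hypot(*d).round(1),'phi',np.degrees(ph).round(1),'resist',(-f[:2]@t).round(2),'radial',(f[:2]@rr).round(2),'z',f[2].round(1),'tz',s['ft_torque'])
E
python3 st.py; python3 - <<'E'
import sys; sys.path.insert(0,'.')
from lug import *
import cv2
im=ctrl.snapshot("side"); cv2.imwrite("pics/s14.png",cv2.resize(im[180:310,240:380,::-1],None,fx=4,fy=4,interpolation=cv2.INTER_CUBIC))
E
python3 st.py
```

```text
18.375 [ 638.  -164.1   82.8] r 35.5 phi 175.1 resist 6.09 radial -1.25 z -4.0 tz [ 1.27097795 -1.3107911   0.06239229]
18.425 [ 635.9 -164.7   82.7] r 35.4 phi 178.5 resist 0.76 radial 1.37 z -5.4 tz [-0.48236551 -0.91004461  0.05267844]
```

View pics/s14.png

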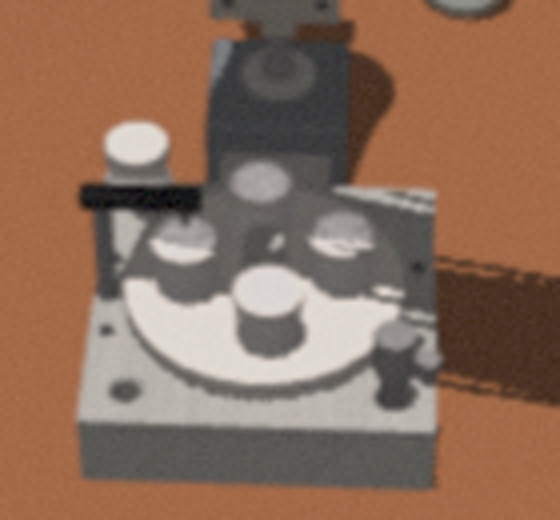

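play_rows --commands '[{"grip": -1.0,"x": 0.0045,"y": -0.0455,"z": 0.0,"rx": 0.0,"ry": 0.0,"rz": 0.0},{"grip": -1.0,"x": 0.0178,"y": -0.0893,"z": 0.0,"rx": 0.0,"ry": 0.0,"rz": 0.0},{"grip": -1.0,"x": 0.0393,"y": -0.1296,"z": 0.0,"rx": 0.0,"ry": 0.0,"rz": 0.0},{"grip": -1.0,"x": 0.0683,"y": -0.165,"z": 0.0,"rx": 0.0,"ry": 0.0,"rz": 0.0},{"grip": -1.0,"x": 0.0683,"y": -0.165,"z": 0.0,"rx": 0.0,"ry": 0.0,"rz": 0.0}]'

```text
time: 19.05
position: [608.4, -161.8, 82.7]
tool_rot: [-1.865, -2.527, 0.001]
wrist_force: [0.2, -2.0, 6.0]
finger_gap: 15.5
```

```bash
python3 st.py; python3 - <<'E'
import sys; sys.path.insert(0,'.')
from lug import *
import cv2
im=ctrl.snapshot("side"); cv2.imwrite("pics/s15.png",cv2.resize(im[230:300,300:360,::-1],None,fx=8,fy=8,interpolation=cv2.INTER_CUBIC))
E
python3 st.py
```

```text
19.05 [ 608.4 -161.8   82.7] r 34.7 phi 225.1 resist 1.13 radial 1.67 z -6.0 tz [-0.56128301 -0.23357144 -0.00756719]
19.1 [ 608.4 -161.8   82.6] r 34.7 phi 225.1 resist 1.41 radial 1.76 z -6.7 tz [-0.49960569 -0.100593   -0.04881592]
```

View pics/s15.png

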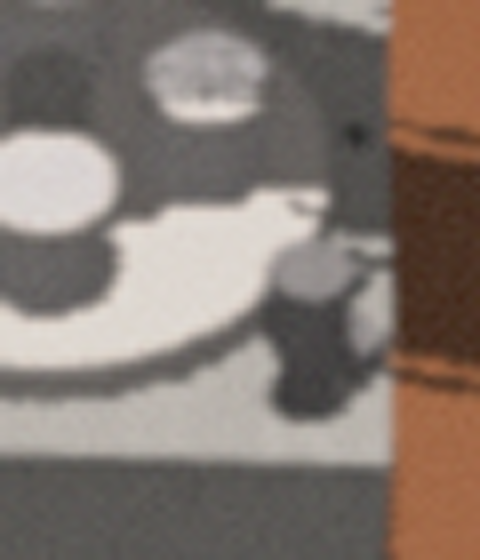

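play_rows --commands '[{"grip": -1.0,"x": 0.0119,"y": -0.0111,"z": 0.0,"rx": 0.0,"ry": 0.0,"rz": 0.0},{"grip": -1.0,"x": 0.0246,"y": -0.0213,"z": 0.0,"rx": 0.0,"ry": 0.0,"rz": 0.0},{"grip": -1.0,"x": 0.0379,"y": -0.0307,"z": 0.0,"rx": 0.0,"ry": 0.0,"rz": 0.0},{"grip": -1.0,"x": 0.0519,"y": -0.0391,"z": 0.0,"rx": 0.0,"ry": 0.0,"rz": 0.0}]'

```text
time: 19.6
position: [601.1, -156.4, 82.7]
tool_rot: [-1.865, -2.528, 0.001]
wrist_force: [2.9, -2.7, 5.4]
finger_gap: 15.3
```

```bash
python3 st.py
```

```text
19.6 [ 601.1 -156.4   82.7] r 34.5 phi 240.1 resist 3.93 radial 0.03 z -5.4 tz [-1.12178134 -0.87263854  0.00682987]
```

play_rows --commands '[{"grip": -1.0,"x": 0.0108,"y": -0.0056,"z": 0.0,"rx": 0.0,"ry": 0.0,"rz": 0.0},{"grip": -1.0,"x": 0.022,"y": -0.0107,"z": 0.0,"rx": 0.0,"ry": 0.0,"rz": 0.0},{"grip": -1.0,"x": 0.0333,"y": -0.0152,"z": 0.0,"rx": 0.0,"ry": 0.0,"rz": 0.0}]'

```text
time: 19.98
position: [597.4, -152.4, 82.6]
tool_rot: [-1.865, -2.528, 0.001]
wrist_force: [2.7, -2.5, 5.3]
finger_gap: 14.8
```

```bash
python3 st.py
```

```text
19.975 [ 597.4 -152.4   82.6] r 34.4 phi 249.2 resist 3.62 radial -0.54 z -5.3 tz [-1.45869553 -1.00610225  0.05793254]
```

play_rows --commands '[{"grip": -1.0,"x": 0.0077,"y": -0.0027,"z": 0.0,"rx": 0.0,"ry": 0.0,"rz": 0.0},{"grip": -1.0,"x": 0.0155,"y": -0.005,"z": 0.0,"rx": 0.0,"ry": 0.0,"rz": 0.0},{"grip": -1.0,"x": 0.0233,"y": -0.0071,"z": 0.0,"rx": 0.0,"ry": 0.0,"rz": 0.0}]'

```text
time: 20.35
position: [595.8, -149.8, 82.8]
tool_rot: [1.865, 2.528, -0.001]
wrist_force: [3.4, -7.3, 4.3]
finger_gap: 15.3
```

```bash
python3 st.py
```

```text
20.35 [ 595.8 -149.8   82.8] r 34.3 phi 254.3 resist 7.97 radial 1.06 z -4.3 tz [-2.70013449 -1.45170044 -0.03703981]
```

play_rows --commands '[{"grip": -1.0,"x": 0.0,"y": 0.0,"z": 0.0,"rx": 0.0,"ry": 0.0,"rz": 0.0}]'

```text
time: 20.48
position: [595.7, -149.8, 82.7]
tool_rot: [1.865, 2.528, -0.001]
wrist_force: [2.8, -5.1, 4.0]
finger_gap: 15.3
```

```bash
python3 st.py
```

```text
20.475 [ 595.7 -149.8   82.7] r 34.3 phi 254.4 resist 5.82 radial 0.4 z -4.0 tz [-2.18809269e+00 -1.34874603e+00  6.88548912e-05]
```

play_rows --commands '[{"grip": -1.0,"x": 0.004,"y": -0.001,"z": 0.0,"rx": 0.0,"ry": 0.0,"rz": 0.0},{"grip": -1.0,"x": 0.004,"y": -0.001,"z": 0.0,"rx": 0.0,"ry": 0.0,"rz": 0.0}]'

```text
time: 20.72
position: [595.6, -149.4, 82.7]
tool_rot: [1.865, 2.527, -0.001]
wrist_force: [4.9, -6.4, 4.6]
finger_gap: 15.3
```

```bash
python3 st.py
```

```text
20.725 [ 595.6 -149.4   82.7] r 34.3 phi 255.1 resist 8.04 radial -0.75 z -4.6 tz [-2.62739357e+00 -1.49583665e+00  1.42322402e-03]
```

play_rows --commands '[{"grip": -0.2,"x": 0.0,"y": 0.0,"z": 0.0,"rx": 0.0,"ry": 0.0,"rz": 0.0},{"grip": -0.2,"x": 0.0,"y": 0.0,"z": 0.0,"rx": 0.0,"ry": 0.0,"rz": 0.0},{"grip": -0.2,"x": 0.0,"y": 0.0,"z": 0.0,"rx": 0.0,"ry": 0.0,"rz": 0.0},{"grip": -0.2,"x": 0.0,"y": 0.0,"z": -0.15,"rx": 0.0,"ry": 0.0,"rz": 0.0},{"grip": -0.2,"x": 0.0,"y": 0.0,"z": -0.4,"rx": 0.0,"ry": 0.0,"rz": 0.0},{"grip": -0.2,"x": 0.0,"y": 0.0,"z": -0.8,"rx": 0.0,"ry": 0.0,"rz": 0.0},{"grip": -0.2,"x": 0.0,"y": 0.0,"z": -0.9,"rx": 0.0,"ry": 0.0,"rz": 0.0},{"grip": -0.2,"x": 0.0,"y": 0.0,"z": -0.9,"rx": 0.0,"ry": 0.0,"rz": 0.0}]'

```text
time: 21.72
position: [595.7, -148.3, 218.5]
tool_rot: [1.865, 2.527, 0.002]
wrist_force: [0.9, 0.1, -0.6]
finger_gap: 35.4
```

```bash
python3 st.py; python3 - <<'E'
import sys; sys.path.insert(0,'.')
from lug import *
import cv2
im=ctrl.snapshot("side"); cv2.imwrite("pics/s16.png",cv2.resize(im[180:310,240:380,::-1],None,fx=4,fy=4,interpolation=cv2.INTER_CUBIC))
p,R,s=pose();np.savez('w16.npz',p=p,R=R)
im=ctrl.snapshot("wrist"); cv2.imwrite("pics/w16.png",im[:,:,::-1])
E
```

```text
21.725 [ 595.7 -148.3  218.5] r 33.6 phi 256.5 resist 0.36 radial -0.88 z 0.6 tz [-0.00725005  0.01798368  0.04061316]
```

View pics/s16.png

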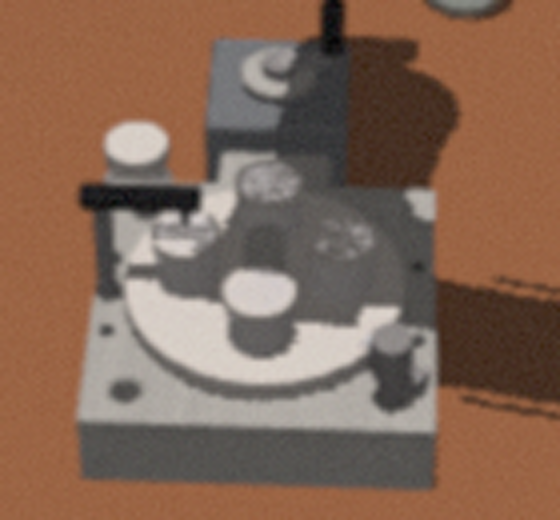

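View pics/w16.png

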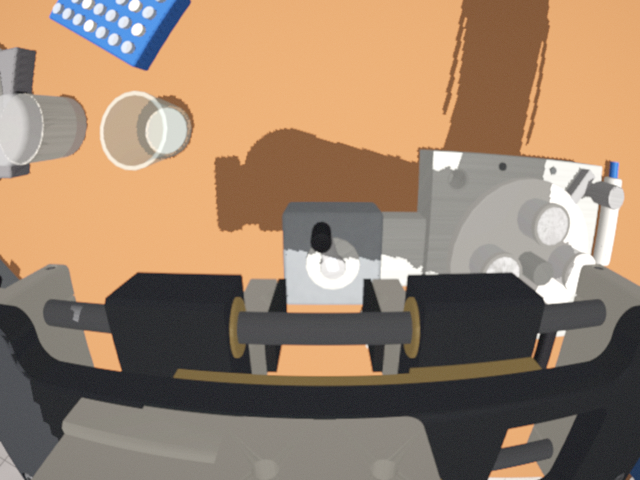

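```bash
python3 - <<'E'
import cv2
a=cv2.imread("pics/w16.png");
import numpy as np
b=np.hstack([cv2.resize(a[195:315,265:395],None,fx=3,fy=3,interpolation=cv2.INTER_CUBIC),cv2.resize(a[145:265,500:632],None,fx=3,fy=3,interpolation=cv2.INTER_CUBIC)])
cv2.imwrite("pics/w16z.png",b)
from lug import *
z=np.load('w16.npz');T=np.eye(4);T[:3,:3]=z['R'];T[:3,3]=z['p']
A=np.array([624.6,-131.2]);y=yaw(z['R'])
for ph in (245,250,255,260):
    q=A+35*np.array([np.cos(y-np.radians(ph)),np.sin(y-np.radians(ph))]); u=proj('wrist',np.array([*q,117]),T); print(ph,u,(u-[265,195])*3)
E
```

```text
245 [313.59657637 244.72358777] [145.78972912 149.17076331]
250 [317.49958246 243.16741438] [157.49874737 144.50224315]
255 [321.54051971 241.9415199 ] [169.62155913 140.82455969]
260 [325.68486571 241.05749986] [182.05459712 138.17249957]
```

View pics/w16z.png

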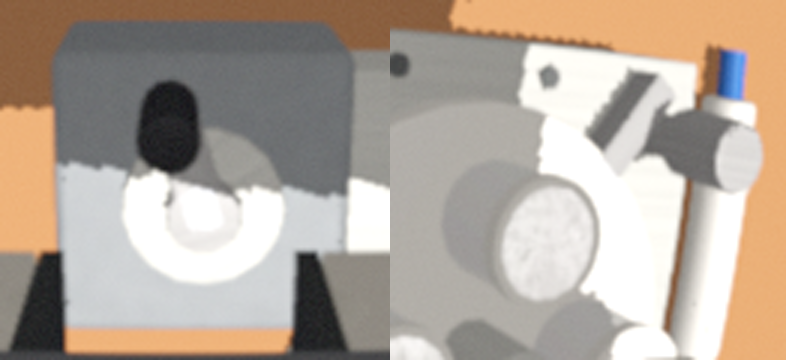

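```bash
python3 -c "
from bench import ctrl
print(ctrl.hand_in(), ctrl.state()['time'])"
```

```text
the job is handed in; nothing more can be done
the job is handed in; nothing more can be done
```

I moved the stop pin from the present hole to the next one clockwise and wound the turntable clockwise about 3.7 turns. It came up firm, I let go of the crank, and I handed the job in at about 22 s. No verdict was reported.

**Pin:** It went to the hole's floor with 8.6 N of upward force. The gripper was at the same height (75.7 mm) as when it held the pin home in its first hole.

**Crank:** While turning, the handle resisted with about 3.5–4 N. At 3.71 turns it came up firm, in line with the 3.65–3.74 turns I had worked out from the lug's starting angle. I stopped at about 8 N held, inside the 7–11 N snug range. By the figures given, that is about 18 N on the pin.

**After letting go:** The pictures show the lug against the pin, the pin upright and the crank handle still at the angle where I left it. The gripper was clear, and the bystanders that I could see showed no sign of having moved.

**What disagreed or was not checked:**
- **Stage position:** The fixed cameras put the stage about 5 mm further from the robot than the wrist camera did. I used the wrist camera's position, and the grasp and fit bore it out.
- **Trained networks:** They often missed the pin head or reported wrong points, so I measured from the pictures myself.
- **Force on the pin:** The 18 N is worked out from the handle force. I could not measure the force on the pin after letting go.

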